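# Post the short joining plates through a sprung dust flap

### The job

Put the two short steel joining plates away in the dust-tight chest: take each out of the slanted rack and, keeping hold of it, push the chest's sprung flap open with the plate's own end, then let it slide in, so that in the end both lie fully inside and the flap has closed behind them. Leave the two long plates standing in the rack, and do not disturb the loose things on the bench.

Things in the scene. Friction and masses are not known exactly. Their poses are not given: they have to be found in the camera images.
- short_1: short bare steel joining plate, 115 x 46 x 10 mm, 0.35 to 0.5 kg, two dark screw holes. Origin: centre of its foot end; z along its length to the top end, y across the 46 mm width, x through the thickness. It starts in a pocket of the rack, leaning 30 degrees with its top towards the rack's -x; drawn out 90 mm along its own z it is free.
- short_1_mid (a point): centre of short plate 1, 57.5 mm from its foot; axes as the plate's.
- long_1: long bare steel joining plate, 150 x 46 x 10 mm, four dark screw holes, leaning in another pocket of the rack; it must stay there. Origin: centre of its foot end, axes as a short plate's.
- short_2: short bare steel joining plate, 115 x 46 x 10 mm, 0.35 to 0.5 kg, two dark screw holes. Origin: centre of its foot end; z along its length to the top end, y across the 46 mm width, x through the thickness. It starts in a pocket of the rack, leaning 30 degrees with its top towards the rack's -x; drawn out 90 mm along its own z it is free.
- short_2_mid (a point): centre of short plate 2, 57.5 mm from its foot; axes as the plate's.
- long_2: long bare steel joining plate, 150 x 46 x 10 mm, four dark screw holes, leaning in another pocket of the rack; it must stay there. Origin: centre of its foot end, axes as a short plate's.
- rack: wooden rack, base 300 x 100 x 14 mm, fixed, left or right of the chest. Origin: under the base; x points away from the robot, z up. Pockets at x = -90, -30, 30, 90 mm lean 30 degrees to -x; feet of plates 34 mm up. Wooden supports 38 mm wide reach 80 mm along a plate before it (-x), 50 mm behind it; its narrow sides are free to grip from 24 mm above the foot.
- chest: grey sheet-steel chest, 280 (x) x 200 (y) x 270 mm high, fixed. Origin: centre of its underside; x points away from the robot, z up. The front wall (x = -140 mm) is 152 mm high; from its top a flat face slopes up at 38 degrees from level to x = 10 mm, 270 mm up; then the top is flat. The mouth is in the sloping face.
- mouth (a point): centre of the chest's mouth in the sloping face, at (-60, 0, 215) mm in the chest's frame, axes as the chest's; 58 mm wide along y, 24 mm high along the slope. The way in is square to the face: (0.616, 0, -0.788), 38 degrees from vertical, a straight chute 80 mm long. A plate pushed in 70 mm or more and let go slides the rest of the way by its own weight.
- flap (a joint): the sprung flap, a 54 x 28 x 3 mm dark steel leaf 9 mm behind the mouth, hinged along the mouth's upper edge (along the chest's y) and swinging inwards. 0 is shut, 1.6 rad fully open; a plate in the mouth holds it at 0.9 rad or more. Weakly sprung: about 1 N from a plate's end opens it; it shuts by itself.
- can: bare metal paint can, 72 mm diameter, 105 mm high, standing between rack and chest. Origin: centre of its underside.
- bottle: white plastic bottle, 64 mm diameter, 165 mm high, standing between rack and chest. Origin: centre of its underside.
- jar: glass jar, 70 mm diameter, 65 mm high, standing on the flat rear part of the chest's top. Origin: centre of its underside.
- sanding_block: cork sanding block, 60 x 100 x 35 mm, lying before the chest. Origin: centre of its underside.
- wrench: steel wrench lying before the rack. Origin: on its underside, x along its length.
There are look-alikes about, which are no part of the job. Leave any orange or red look-alike of the short_1 alone.

How it is judged:
By the outcome, as a careful person would: the job done as asked, in the order asked, and still so for the second after the job is handed in, with the robot touching nothing.
It also fails if it takes over 72 s, if anything falls off the work surface, if the arm or the gripper's body presses on something with over 40 N, if the wrist force passes 120 N, or if a joint passes its speed limit or range.

### The arm

A 6-joint arm with a two-finger parallel gripper is mounted at the origin on the work surface. World frame = base frame: x ahead of the robot, y to its left, z up, the work surface at z = 0. Lengths are in m, angles in rad, forces in N, time in s.
With the tool pointing down it reaches from about 0.425 to 0.925 m from the base axis. Payload 12.5 kg.
Tool frame: the origin (TCP) lies midway between the tips of the shut fingers; the grasp point (between the pads) lies 19 mm behind it; z points along the fingers, y is the direction in which the jaws open and shut (so a half turn about z gives the same grasp; the last joint's range is limited). The gripper opens to 85 mm and grips with 20 to 120 N. Pads are 22 mm wide; open, the fingers measure 114 mm over their backs; the gripper's body (76 mm by 85 mm) begins 54 mm behind the grasp point. The pads swing forward as they close: fully open they stand 13 mm farther back than shut.
Start: joints at [1.209, 0.491, 1.559, -0, 1.092, -0.106], TCP at [0.158, 0.605, 0.231] pointing down, gripper open.
Joint ranges: [-3.1, 3.1], [-0.84, 2.19], [0.05, 2.79], [-1.13, 4.28], [0.06, 2.93], [-2.69, 2.69]. Speed limits (rad/s): [2.22, 2.22, 2.79, 3.14, 3.14, 3.14].

### API

Orientations are given as a unit quaternion [x, y, z, w].
In Python, from bench import readout, capture, order gives the robot as it stands.
- The arm moves only by the tool step_arm, never from a script. Its argument "targets" is a list of rows, each a list of 2 entries, a list of its own where there are three numbers: the shift along the tool's x, y, z in mm, then the turn, a rotation vector about the tool's x, y, z in degrees. A call has exactly 10 rows; each row shifts and turns the pose as measured when the row begins, along the tool's axes as they then stand; what a row does not reach is not made up. A row lasts 1/10 s, in which the tool goes at most 50 mm and 8.59 degrees, less where a joint would pass 70% of its speed; a pose out of reach is approached as far as the arm can. A call is refused whole if a number of a shift passes 50 or a number of a turn 8.59, either way. A call with a gripper value outside its range is refused whole. "gripper" is the closure, from 0 (fully open) to 1 (shut), set as the call begins (left out, the last holds). The fingers move at their own pace and stop on an object; "newtons" is the grip in N (left out, the last holds). Time passes only in rows, so rows that do not move let the fingers close, or fill a call up. It gives the time, the measured TCP pose, the force and the opening at its end, in the units of the state.
- readout.get_obs(): the state, without advancing time (a new reading comes with each control period).
- capture(name): name is "scene" or "top" or "wrist"; returns a dict with "frame" (480x640x3 uint8, red, green, blue), "fx", "fy", "cx", "cy" (pixels), "k1" (the pictures are not rectified: a ray, as slopes to the right and down, at radius r is drawn at 1 + k1 r^2 times it, then the intrinsics apply), "extrinsics" (4x4, takes a point from camera to world coordinates). Camera axes: x right, y down, z forward; pixel columns grow to the right and rows downward; lengths in m; the calibration is good to about 2 mm. A picture is of the moment at which its call begins. There is no depth.
- order.finish_job(): hands the job in, once; it reports no verdict.
The state is a dict: "time_s": time; "joint_pos": joint angles; "qd": joint speeds; "effort": joint torques, N m; "ee_pos": TCP position; "ee_rot": TCP orientation; "ft_force": force on the tool from outside, world axes, zero at the start; "torque": the same for the moment, N m; "grip_width": finger opening in m.
Only numpy, scipy, OpenCV 4.12 (cv2) and the standard library are available. Lean on these libraries where they do the work, as an engineer would, in place of code of your own. Each camera call takes 0.05 s, during which the arm holds its last target.

## Working session

There is one attempt and no reset: what is moved stays moved. The work goes in short steps, Python scripts to look and compute and a tool call to move; the robot and the scene stay as the last step left them, time stands still between calls to the robot, and variables do not carry over. Pictures are saved under pics/ and viewed, and the job is handed in when it is done.

Besides the shell and the picture viewer there is one more tool, called after "Call:" by a JSON object that holds its "api" and its "payload". step_arm: Moves the arm, as the interface text tells. Its arguments: {"type":"object","properties":{"targets":{"type":"array"},"gripper":{"type":"number"},"newtons":{"type":"number"}},"required":["targets"]}

```bash
ls; mkdir -p pics
cat > h.py <<'E'
import numpy as np, cv2
from bench import readout, capture, order
def snap(name,fn):
    c=capture(name); cv2.imwrite('pics/'+fn+'.png',c['frame'][:,:,::-1])
    np.savez('pics/'+fn+'.npz',**{k:np.array(c[k]) for k in c}); return c
E
python3 - <<'E'
from h import *
print(readout.get_obs())
for n in ['scene','top','wrist']:
    c=snap(n,n+'0'); print(n,c['fx'],c['k1'],np.round(c['extrinsics'],3).tolist())
E
```

```text
pics
{'time_s': 0.0, 'joint_pos': array([ 1.20940012e+00,  4.91537399e-01,  1.55946256e+00,  2.16440127e-05,
        1.09168960e+00, -1.05583860e-01]), 'qd': array([ 0.00089204, -0.00083916,  0.00070697, -0.0010901 ,  0.00124537,
       -0.00178835]), 'effort': array([ 1.08870652e-03, -6.18453956e+01, -2.61584169e+01, -8.15292196e-05,
        4.12529334e-03, -3.21429786e-05]), 'ee_pos': array([0.15802654, 0.60445502, 0.23073699]), 'ee_rot': array([ 1.27562636e-01,  9.91830365e-01, -5.31348899e-04, -1.36238090e-04]), 'ft_force': array([-1.06263499,  0.57119459,  0.8389776 ]), 'torque': array([-0.01646057, -0.04358863,  0.0268888 ]), 'grip_width': 0.08553071657222937}
scene 515.2582087497527 -0.11088934393223424 [[-0.772, -0.606, 0.192, 0.346], [-0.635, 0.733, -0.244, 0.262], [0.007, -0.31, -0.951, 1.11], [0.0, 0.0, 0.0, 1.0]]
top 563.4543402659149 -0.03671782663436584 [[0.057, -0.976, 0.212, 0.311], [-0.998, -0.056, 0.01, 0.005], [0.002, -0.213, -0.977, 1.27], [0.0, 0.0, 0.0, 1.0]]
wrist 358.7738587543921 -0.07124161027532296 [[0.252, 0.925, 0.283, 0.085], [0.968, -0.241, -0.076, 0.623], [-0.002, 0.293, -0.956, 0.374], [0.0, 0.0, 0.0, 1.0]]
```

View pics/scene0.png

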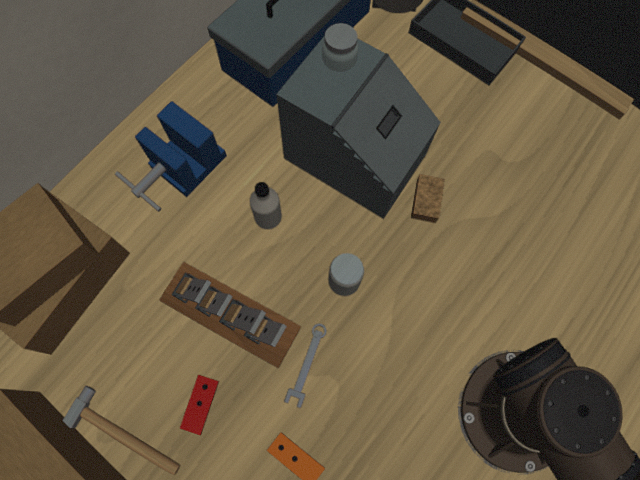

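View pics/top0.png

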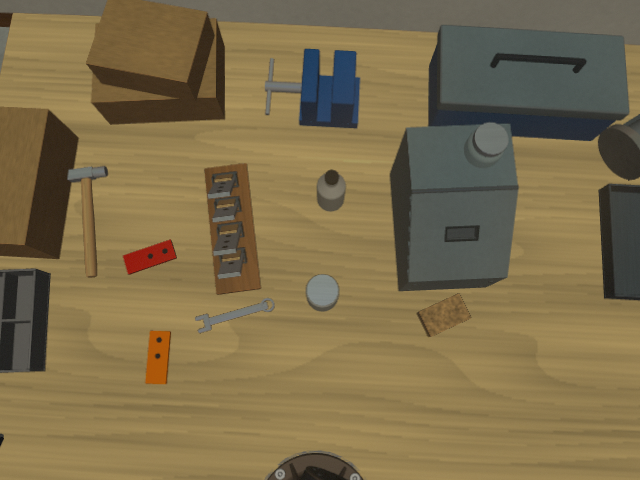

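View pics/wrist0.png

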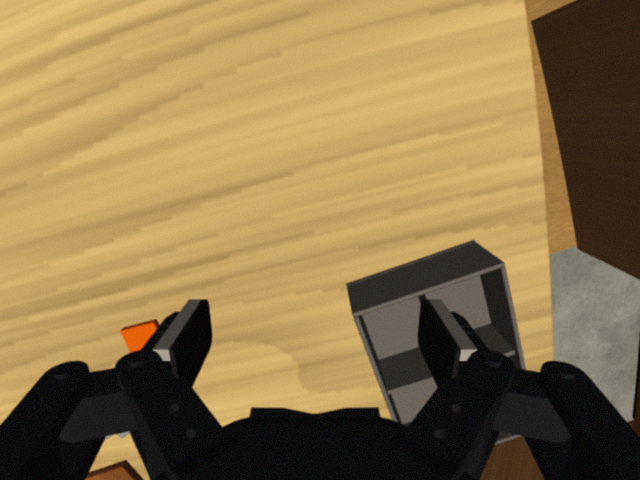

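The scene shows the rack at (230,315) and, in the top view, at (232,228). In the top view the chest is at (455,205) with its mouth at (462,233), the bottle at (331,190) and the can at (322,292). I'll zoom in next.

Run:
```python
import cv2
a=cv2.imread('pics/top0.png')[155:300,190:280]; b=cv2.imread('pics/scene0.png')[250:370,150:310]
cv2.imwrite('pics/top0z.png',cv2.resize(a,None,fx=4,fy=4,interpolation=2)); cv2.imwrite('pics/scene0z.png',cv2.resize(b,None,fx=5,fy=5,interpolation=2))
a=cv2.imread('pics/top0.png')[120:300,380:530]; cv2.imwrite('pics/top0c.png',cv2.resize(a,None,fx=3,fy=3,interpolation=2))
```

```text
(no output)
```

View pics/top0z.png

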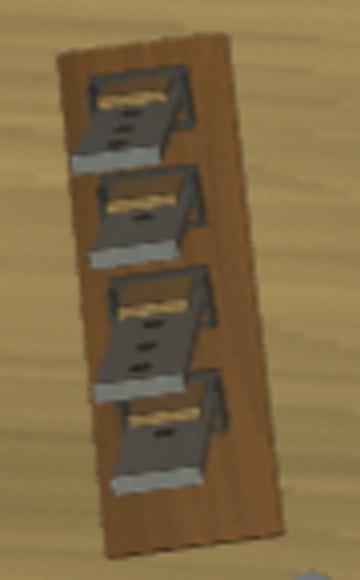

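View pics/scene0z.png

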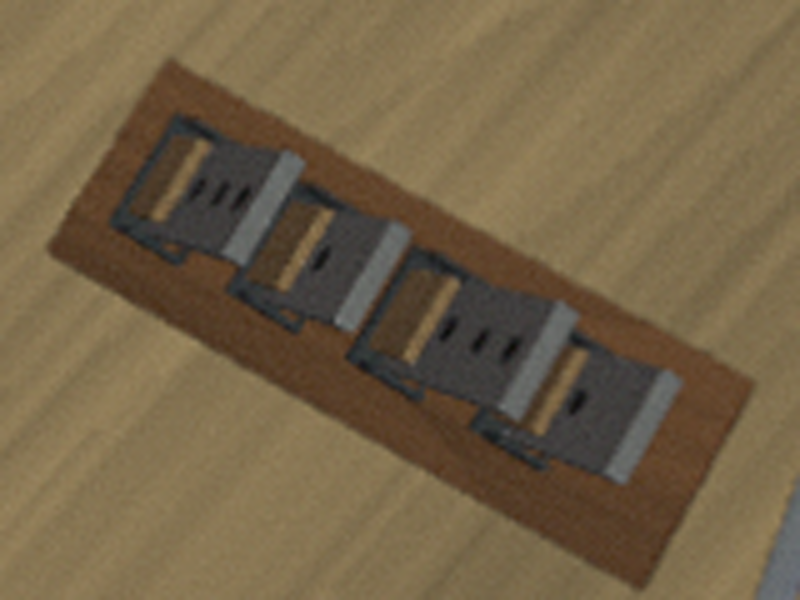

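View pics/top0c.png

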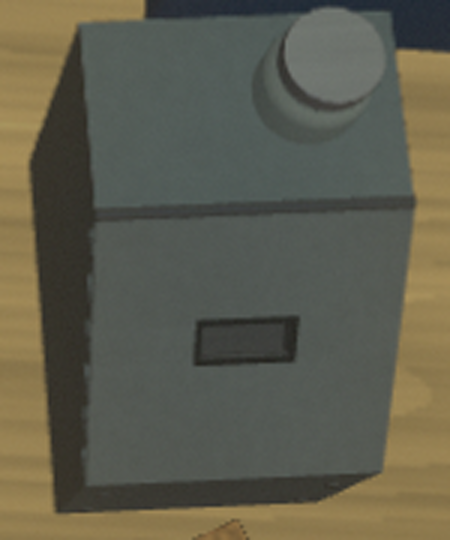

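```bash
cat >> h.py <<'E'
def ray(c,uv):
    uv=np.array(uv,float).reshape(-1,1,2)
    K=np.array([[float(c['fx']),0,float(c['cx'])],[0,float(c['fy']),float(c['cy'])],[0,0,1]])
    n=cv2.undistortPoints(uv,K,np.array([float(c['k1']),0,0,0])).reshape(-1,2)
    E=np.array(c['extrinsics']); d=np.c_[n,np.ones(len(n))]@E[:3,:3].T
    return E[:3,3],d/np.linalg.norm(d,axis=1)[:,None]
def onz(c,uv,z):
    o,d=ray(c,uv); return o+d*((z-o[2])/d[:,2])[:,None]
def tri(c1,u1,c2,u2):
    o1,d1=ray(c1,u1);o2,d2=ray(c2,u2);P=[];G=[]
    for a,b in zip(d1,d2):
        t=np.linalg.lstsq(np.c_[a,-b],o2-o1,rcond=None)[0]
        p,q=o1+t[0]*a,o2+t[1]*b; P.append((p+q)/2);G.append(np.linalg.norm(p-q))
    return np.array(P),np.array(G)
def ld(fn): return np.load('pics/'+fn+'.npz')
def proj(c,P):
    K=np.array([[float(c['fx']),0,float(c['cx'])],[0,float(c['fy']),float(c['cy'])],[0,0,1]])
    E=np.linalg.inv(np.array(c['extrinsics']))
    return cv2.projectPoints(np.array(P,float).reshape(-1,1,3),cv2.Rodrigues(E[:3,:3])[0],E[:3,3],K,np.array([float(c['k1']),0,0,0]))[0].reshape(-1,2)
E
python3 - <<'E'
from h import *
np.set_printoptions(precision=4,suppress=True)
t=ld('top0');s=ld('scene0')
T=lambda L:np.array(L,float)/4-.375+[190,155]
S=lambda L:np.array(L,float)/5-.4+[150,250]
# order: far-left, far-right, near-right, near-left (robot view)
a=onz(t,T([(57,55),(228,33),(285,535),(107,557)]),.014)
b=onz(s,S([(50,248),(170,60),(753,383),(643,590)]),.014)
for n,P in(('top',a),('scene',b)):
    if n=='scene': P=P[[0,1,2,3]]
    print(n,P[:,:2].tolist(),P.mean(0), 'x axis',np.degrees(np.arctan2(*(P[0]+P[1]-P[2]-P[3])[[1,0]])),[np.linalg.norm(P[i]-P[(i+1)%4]) for i in range(4)])
# plate top ends: four corners each, left-far... top view: (upper-left,upper-right,lower-right,lower-left)
tp=[[(72,157),(160,147),(158,163),(74,172)],[(92,248),(180,240),(176,257),(92,266)],[(97,384),(187,374),(183,391),(94,400)],[(111,480),(204,470),(200,487),(113,495)]]
# scene: left of robot = lower-left in image.. order: left-far, right-far, right-near,left-near
sp=[[(224,257),(288,152),(303,160),(243,264)],[(335,325),(396,222),(410,231),(352,331)],[(497,410),(560,302),(577,311),(516,418)],[(606,475),(665,372),(682,380),(624,484)]]
for i in range(4):
    P,g=tri(t,T(tp[i]),s,S(sp[i])); print(i,P.mean(0),'gap',g.max(),'w',np.linalg.norm(P[0]-P[1]),np.linalg.norm(P[3]-P[2]),'ydir',np.degrees(np.arctan2(*-(P[0]+P[3]-P[1]-P[2])[[0,1]])), )
# chest
C=lambda L:np.array(L,float)/3-.333+[380,120]
R=onz(t,C([(96,215),(413,202)]),.270);print('ridge',R, np.linalg.norm(R[0]-R[1]),np.degrees(np.arctan2(R[0,0]-R[1,0],R[0,1]-R[1,1])))
R=onz(t,C([(86,488),(382,470)]),.152);print('front',R, np.linalg.norm(R[0]-R[1]))
M=onz(t,C([(193,318),(301,314),(295,359),(194,366)]),.215);print('mouth',M,M.mean(0))
E
```

```text
top [[0.741768863245307, 0.30503607582920833], [0.7609803808496545, 0.20569735179243495], [0.4668456214000247, 0.1484689329828061], [0.44874161058703493, 0.24703120528724024]] [0.6046 0.2266 0.014 ] x axis 11.103446794129422 [np.float64(0.10117936796559054), np.float64(0.2996503773332212), np.float64(0.10021116070244009), np.float64(0.29871313296714175)]
scene [[0.741522072931494, 0.30421605461880746], [0.7596721113547709, 0.20884122737831828], [0.4686646821887097, 0.15296257445559958], [0.44836936994644416, 0.24867644264258273]] [0.6046 0.2287 0.014 ] x axis 10.798463059685117 [np.float64(0.09708646438056948), np.float64(0.296323721092824), np.float64(0.09784193509087113), np.float64(0.2983674844313811)]
0 [0.6378 0.2348 0.1564] gap 0.001481039008034333 w 0.046205365939458926 0.0447702915188036 ydir 170.81339780763088
1 [0.5968 0.2265 0.1237] gap 0.003520592129287681 w 0.04642351799708647 0.04420531666952332 ydir 169.2538558768044
2 [0.5202 0.2115 0.1538] gap 0.0016523370556063973 w 0.04634799400491856 0.0450445678494689 ydir 170.05809955051726
3 [0.4766 0.2034 0.1256] gap 0.0026404660031501617 w 0.0481638226899503 0.04467895287081555 ydir 168.66678629970514
ridge [[ 0.6313 -0.1455  0.27  ]
 [ 0.6514 -0.3428  0.27  ]] 0.19834604692561827 -5.819879962727975
front [[ 0.4786 -0.1609  0.152 ]
 [ 0.5018 -0.3596  0.152 ]] 0.20000429583572224
mouth [[ 0.5833 -0.2178  0.215 ]
 [ 0.59   -0.2877  0.215 ]
 [ 0.56   -0.2837  0.215 ]
 [ 0.5517 -0.2188  0.215 ]] [ 0.5713 -0.252   0.215 ]
```

Run:
```python
from h import *
t=ld('top0');s=ld('scene0')
yaw=np.radians(10.95);R=np.array([[np.cos(yaw),-np.sin(yaw),0],[np.sin(yaw),np.cos(yaw),0],[0,0,1]]);o=np.array([.6046,.2277,0])
it=cv2.imread('pics/top0z.png');is_=cv2.imread('pics/scene0z.png')
for px,L,c in((-90,115,0),(-30,150,1),(30,115,0),(90,150,1)):
    th=np.radians(30);z=np.array([-np.sin(th),0,np.cos(th)]);x=np.array([np.cos(th),0,np.sin(th)]);y=np.array([0,1,0])
    f=np.array([px,0,34.])
    P=[o+R@((f+L*z+a*5*x+b*23*y)/1000) for a,b in((1,1),(1,-1),(-1,-1),(-1,1))]
    cv2.polylines(it,[np.int32((proj(t,P)-[190,155]+.375)*4)],True,(0,255,0),1)
    cv2.polylines(is_,[np.int32((proj(s,P)-[150,250]+.4)*5)],True,(0,255,0),1)
P=[o+R@np.array([a*.15,b*.05,.014]) for a,b in((1,1),(1,-1),(-1,-1),(-1,1))]
cv2.polylines(it,[np.int32((proj(t,P)-[190,155]+.375)*4)],True,(0,255,255),1)
cv2.polylines(is_,[np.int32((proj(s,P)-[150,250]+.4)*5)],True,(0,255,255),1)
h=cv2.hconcat([it,cv2.resize(is_[:580],None,fx=.55,fy=.55) if 0 else it[:, :0]])
cv2.imwrite('pics/ov_t.png',it);cv2.imwrite('pics/ov_s.png',is_)
```

```text
(no output)
```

View pics/ov_t.png

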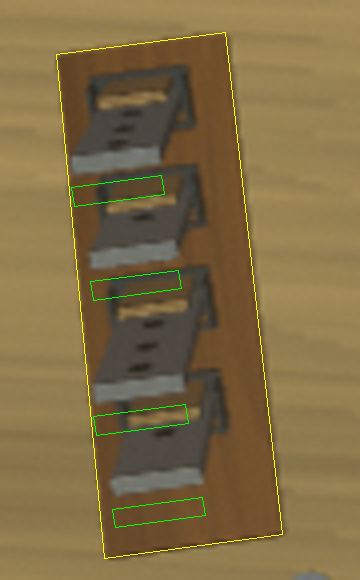

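View pics/ov_s.png

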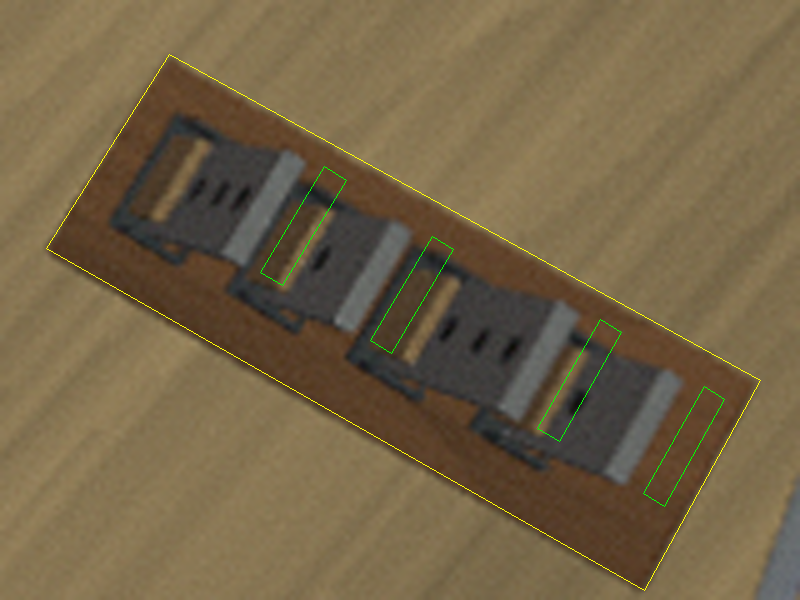

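```bash
cat >> h.py <<'E'
from scipy.spatial.transform import Rotation as Ro
def plan(p1,R1,n,p0=None,R0=None):
    o=readout.get_obs()
    if p0 is None: p0=o['ee_pos']; R0=Ro.from_quat(o['ee_rot'])
    w=(R0.inv()*R1).as_rotvec(); st=Ro.from_rotvec(w/n)
    M=np.zeros((3,3)); R=R0
    for k in range(n): M+=R.as_matrix(); R=R*st
    d=np.linalg.solve(M,np.array(p1)-p0)
    print('rows',n,'d_mm',np.round(d*1000,2).tolist(),'w_deg',np.round(np.degrees(w/n),3).tolist())
def Rdown(tilt,yaw,flip=True):
    # tool z = forward by tilt from down, in heading yaw; tool y horizontal; flip: tool x points ahead
    t=np.radians(tilt); z=np.array([np.sin(t),0,-np.cos(t)]); y=np.array([0,-1.,0]) if flip else np.array([0,1.,0])
    return Ro.from_euler('z',yaw,degrees=True)*Ro.from_matrix(np.c_[np.cross(y,z),y,z])
E
python3 - <<'E'
from h import *
np.set_printoptions(precision=4,suppress=True)
t=ld('top0');s=ld('scene0')
T=lambda L:np.array(L,float)/4-.375+[190,155]
S=lambda L:np.array(L,float)/5-.4+[150,250]
tp=[[(72,157),(160,147),(158,163),(74,172)],[(92,248),(180,240),(176,257),(92,266)],[(97,384),(187,374),(183,391),(94,400)],[(111,480),(204,470),(200,487),(113,495)]]
sp=[[(224,257),(288,152),(303,160),(243,264)],[(335,325),(396,222),(410,231),(352,331)],[(497,410),(560,302),(577,311),(516,418)],[(606,475),(665,372),(682,380),(624,484)]]
yaw=np.radians(10.95);Rz=np.array([[np.cos(yaw),np.sin(yaw)],[-np.sin(yaw),np.cos(yaw)]])
for i,z in enumerate((.164,.1336,.164,.1336)):
    a=onz(t,T(tp[i]),z).mean(0);b=onz(s,S(sp[i]),z).mean(0)
    print(i,a,b,'rackframe',Rz@(a[:2]-[.6046,.2266]),Rz@(b[:2]-[.6046,.2287]))
E
```

```text
0 [0.6357 0.2332 0.164 ] [0.6353 0.2349 0.164 ] rackframe [0.0318 0.0005] [0.0313 0.0003]
1 [0.5949 0.2247 0.1336] [0.5937 0.2269 0.1336] rackframe [-0.0099 -0.    ] [-0.011   0.0003]
2 [0.5182 0.2096 0.164 ] [0.5184 0.2121 0.164 ] rackframe [-0.0881 -0.0002] [-0.0878  0.    ]
3 [0.4748 0.2021 0.1336] [0.476  0.204  0.1336] rackframe [-0.1321  0.0006] [-0.1309  0.0001]
```

```bash
cat >> h.py <<'E'
def straight(p1,R1,n):
    o=readout.get_obs(); p0=o['ee_pos']; R0=Ro.from_quat(o['ee_rot'])
    w=(R0.inv()*R1).as_rotvec(); R=R0; L=[]
    for k in range(n):
        d=R.inv().apply((np.array(p1)-p0)/n)*1000; L.append([np.round(d,1).tolist(),np.round(np.degrees(w/n),2).tolist()]); R=R*Ro.from_rotvec(w/n)
    for i in range(0,n,10): print(str(L[i:i+10]).replace(' ',''))
E
python3 - <<'E'
from h import *
R=Rdown(30,10.95); z=R.as_matrix()[:,2]; p=np.array([.4754,.203,.1336])-.12*z; print(p)
straight(p,R,20)
E
```

```text
[0.4164924  0.19160286 0.23752305]
[[[-17.7,-16.7,-0.3],[-2.01,0.46,7.49]],[[-19.7,-14.2,-1.0],[-2.01,0.46,7.49]],[[-21.4,-11.5,-1.6],[-2.01,0.46,7.49]],[[-22.7,-8.5,-2.2],[-2.01,0.46,7.49]],[[-23.6,-5.4,-2.6],[-2.01,0.46,7.49]],[[-24.1,-2.2,-2.9],[-2.01,0.46,7.49]],[[-24.1,1.1,-3.1],[-2.01,0.46,7.49]],[[-23.8,4.3,-3.2],[-2.01,0.46,7.49]],[[-23.0,7.5,-3.2],[-2.01,0.46,7.49]],[[-21.8,10.5,-3.1],[-2.01,0.46,7.49]]]
[[[-20.2,13.4,-2.8],[-2.01,0.46,7.49]],[[-18.2,16.0,-2.5],[-2.01,0.46,7.49]],[[-16.0,18.3,-2.0],[-2.01,0.46,7.49]],[[-13.4,20.3,-1.4],[-2.01,0.46,7.49]],[[-10.7,21.9,-0.8],[-2.01,0.46,7.49]],[[-7.7,23.1,-0.1],[-2.01,0.46,7.49]],[[-4.7,23.9,0.7],[-2.01,0.46,7.49]],[[-1.5,24.3,1.5],[-2.01,0.46,7.49]],[[1.6,24.2,2.4],[-2.01,0.46,7.49]],[[4.8,23.7,3.2],[-2.01,0.46,7.49]]]
```

Call:
{"api": "step_arm", "payload": {"targets": [[[-18,-17,-2],[-2,0.5,7.5]],[[-20,-14,-2],[-2,0.5,7.5]],[[-21,-12,-3],[-2,0.5,7.5]],[[-23,-9,-3],[-2,0.5,7.5]],[[-24,-5,-3],[-2,0.5,7.5]],[[-24,-2,-3],[-2,0.5,7.5]],[[-24,1,-3],[-2,0.5,7.5]],[[-24,4,-3],[-2,0.5,7.5]],[[-23,8,-3],[-2,0.5,7.5]],[[-22,11,-3],[-2,0.5,7.5]]], "gripper": 0}}

```text
time_s: 1.15
ee_pos: [0.287, 0.3875, 0.2351]
ee_rot: [0.716, 0.677, 0.169, -0.02]
ft_force: [0.1, 0.3, 0.1]
grip_width: 0.0854
```

Run:
```python
from h import *
R=Rdown(30,10.95); z=R.as_matrix()[:,2]; p=np.array([.4754,.203,.1336])-.12*z
straight(p,R,10)
```

```text
[[[-18.5,14.3,-2.5],[-1.98,0.46,7.19]],[[-16.5,16.6,-2.1],[-1.98,0.46,7.19]],[[-14.3,18.6,-1.6],[-1.98,0.46,7.19]],[[-11.8,20.3,-1.0],[-1.98,0.46,7.19]],[[-9.2,21.6,-0.4],[-1.98,0.46,7.19]],[[-6.4,22.6,0.3],[-1.98,0.46,7.19]],[[-3.5,23.2,1.0],[-1.98,0.46,7.19]],[[-0.6,23.4,1.8],[-1.98,0.46,7.19]],[[2.3,23.2,2.7],[-1.98,0.46,7.19]],[[5.2,22.6,3.5],[-1.98,0.46,7.19]]]
```

Tracking is good, so I'll continue.

Call:
{"api": "step_arm", "payload": {"targets": [[[-18.5,14,-2.5],[-2,0.5,7.2]],[[-16.5,16.5,-2],[-2,0.5,7.2]],[[-14,18.5,-1.5],[-2,0.5,7.2]],[[-12,20,-1],[-2,0.5,7.2]],[[-9,21.5,-0.5],[-2,0.5,7.2]],[[-6.5,22.5,0],[-2,0.5,7.2]],[[-3.5,23,1],[-2,0.5,7.2]],[[-0.5,23,2],[-2,0.5,7.2]],[[2,23,2.5],[-2,0.5,7.2]],[[5,22.5,3.5],[-2,0.5,7.2]]]}}

```text
time_s: 2.15
ee_pos: [0.4128, 0.1797, 0.236]
ee_rot: [0.962, 0.063, 0.263, -0.026]
ft_force: [-0.1, -0.2, 0.7]
grip_width: 0.0852
```

Run:
```python
from h import *
c=snap('wrist','wrist1')
R=Rdown(30,10.95); z=R.as_matrix()[:,2]; top=np.array([.4754,.203,.1336]);p=top-.12*z
o=readout.get_obs(); print(o['joint_pos'].round(2),o['ee_pos'],np.degrees((Ro.from_quat(o['ee_rot']).inv()*R).as_rotvec()))
plan(p,R,5)
x=np.array([.866*np.cos(.191),.866*np.sin(.191),.5]);y=np.array([-np.sin(.191),np.cos(.191),0])
for tt in (top,np.array([.5943,.2258,.1336])):
  print(proj(c,[tt+a*.005*x+b*.023*y for a,b in((1,1),(1,-1),(-1,-1),(-1,1))]).round(1).tolist())
```

```text
[ 0.3   0.11  2.26 -0.29  0.25  2.01] [0.4138954  0.17831818 0.23592912] [ 0.87124142 -0.69438646 -3.81330931]
rows 5 d_mm [0.94, -2.55, 0.22] w_deg [0.174, -0.139, -0.763]
[[265.9, 219.4], [326.4, 215.8], [327.0, 228.6], [267.1, 232.0]]
[[263.5, 83.2], [317.4, 79.9], [318.1, 92.2], [264.5, 95.5]]
```

View pics/wrist1.png

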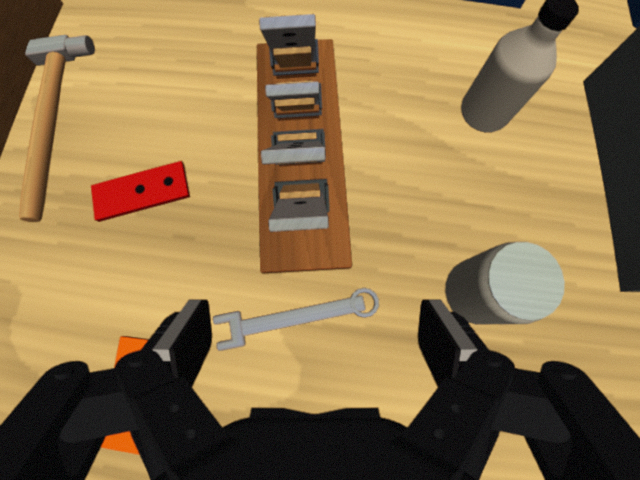

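Run:
```python
from h import *
np.set_printoptions(precision=4,suppress=True)
R=Rdown(26,10.95); z=R.as_matrix()[:,2]; ax=Rdown(30,10.95).as_matrix()[:,2]; top=np.array([.4754,.202,.1336]);p=top+.014*ax+.022*z-.07*ax
straight(p,R,10); print(p)
```

```text
[[[0.2,-1.3,8.7],[0.07,-0.47,-0.38]],[[0.2,-1.3,8.7],[0.07,-0.47,-0.38]],[[0.3,-1.3,8.7],[0.07,-0.47,-0.38]],[[0.4,-1.3,8.7],[0.07,-0.47,-0.38]],[[0.5,-1.3,8.7],[0.07,-0.47,-0.38]],[[0.6,-1.2,8.7],[0.07,-0.47,-0.38]],[[0.6,-1.2,8.7],[0.07,-0.47,-0.38]],[[0.7,-1.2,8.7],[0.07,-0.47,-0.38]],[[0.8,-1.2,8.7],[0.07,-0.47,-0.38]],[[0.9,-1.2,8.7],[0.07,-0.47,-0.38]]]
[0.4574 0.1985 0.1623]
```

Call:
{"api": "step_arm", "payload": {"targets": [[[0.3,-1.5,9],[0.1,-0.5,-0.4]],[[0.3,-1.5,9],[0.1,-0.5,-0.4]],[[0.3,-1.3,9],[0.1,-0.5,-0.4]],[[0.4,-1.3,9],[0.1,-0.5,-0.4]],[[0.5,-1.3,9],[0.1,-0.5,-0.4]],[[0.6,-1.3,9],[0.1,-0.5,-0.4]],[[0.6,-1.3,9],[0.1,-0.5,-0.4]],[[0.7,-1.2,9],[0.1,-0.5,-0.4]],[[0.8,-1.2,9],[0.1,-0.5,-0.4]],[[0.9,-1.2,5],[0.1,-0.5,-0.4]]]}}

```text
time_s: 3.2
ee_pos: [0.4594, 0.2027, 0.1555]
ee_rot: [0.971, 0.103, 0.217, -0.023]
ft_force: [-0.3, 0.2, -0.9]
grip_width: 0.0852
```

Run:
```python
from h import *
np.set_printoptions(precision=4,suppress=True)
c=snap('wrist','wrist2')
R=Rdown(26,10.95); z=R.as_matrix()[:,2]; ax=Rdown(30,10.95).as_matrix()[:,2]; top=np.array([.4754,.202,.1336]);p=top+.014*ax+.022*z
o=readout.get_obs(); print(o['joint_pos'].round(2),o['ee_pos'],np.degrees((Ro.from_quat(o['ee_rot']).inv()*R).as_rotvec()))
plan(p,R,10)
x=np.array([.866*np.cos(.191),.866*np.sin(.191),.5]);y=np.array([-np.sin(.191),np.cos(.191),0])
for tt in (top,np.array([.5943,.2258,.1336])):
  print(proj(c,[tt+a*.005*x+b*.023*y for a,b in((1,1),(1,-1),(-1,-1),(-1,1))]).round(1).tolist())
```

```text
[ 0.3   0.34  2.2  -0.25  0.17  1.9 ] [0.4598 0.2029 0.1553] [-0.4547  0.8727  1.0459]
rows 10 d_mm [0.56, 0.42, 6.2] w_deg [-0.045, 0.087, 0.105]
[[275.6, 260.6], [366.9, 262.5], [365.5, 280.0], [276.1, 278.2]]
[[282.7, 45.0], [364.3, 46.7], [363.3, 65.7], [282.8, 64.0]]
```

View pics/wrist2.png

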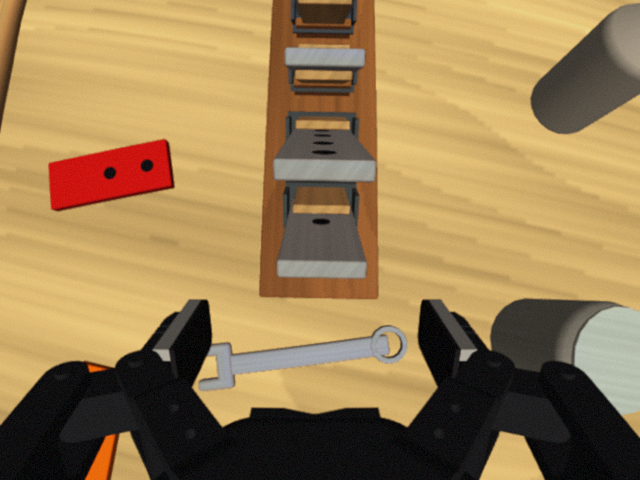

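Run:
```python
from h import *
t=ld('top0');s=ld('scene0')
print('can',onz(t,[(322,290)],.105),onz(s,[(346,267)],.105)); print('bottle',onz(t,[(332,178)],.165),onz(s,[(263,189)],.165)); print('wrench',onz(t,[(268,305),(205,324)],.005))
```

```text
can [[0.45944035 0.01101289 0.105     ]] [[0.46394013 0.01153112 0.105     ]]
bottle [[0.68410061 0.0032582  0.165     ]] [[0.68455682 0.00596343 0.165     ]]
wrench [[0.4314817  0.1305699  0.005     ]
 [0.38106109 0.26776408 0.005     ]]
```

Call:
{"api": "step_arm", "payload": {"targets": [[[0.6,0.4,6.5],[0,0.1,0.1]],[[0.6,0.4,6.5],[0,0.1,0.1]],[[0.6,0.4,6.5],[0,0.1,0.1]],[[0.6,0.4,6.5],[0,0.1,0.1]],[[0.6,0.4,6.5],[0,0.1,0.1]],[[0.6,0.4,6.5],[0,0.1,0.1]],[[0.6,0.4,6.5],[0,0.1,0.1]],[[0.6,0.4,6.5],[0,0.1,0.1]],[[0.6,0.4,6.5],[0,0.1,0.1]],[[0,0,2],[0,0,0]]]}}

```text
time_s: 4.25
ee_pos: [0.4949, 0.2093, 0.1059]
ee_rot: [0.971, 0.093, 0.22, -0.022]
ft_force: [-0.3, -0.0, 1.1]
grip_width: 0.0855
```

Run:
```python
from h import *
np.set_printoptions(precision=4,suppress=True)
c=snap('wrist','wrist3')
R=Rdown(26,10.95); z=R.as_matrix()[:,2]; ax=Rdown(30,10.95).as_matrix()[:,2]; top=np.array([.4754,.202,.1336]);p=top+.014*ax+.022*z
o=readout.get_obs(); print(o['joint_pos'].round(2),o['ee_pos'],np.degrees((Ro.from_quat(o['ee_rot']).inv()*R).as_rotvec()))
plan(p,R,1)
```

```text
[ 0.3   0.48  2.17 -0.73  0.06  2.4 ] [0.4948 0.2093 0.1058] [-0.1564  0.4176  0.007 ]
rows 1 d_mm [-5.21, 3.48, 2.08] w_deg [-0.156, 0.418, 0.007]
```

View pics/wrist3.png

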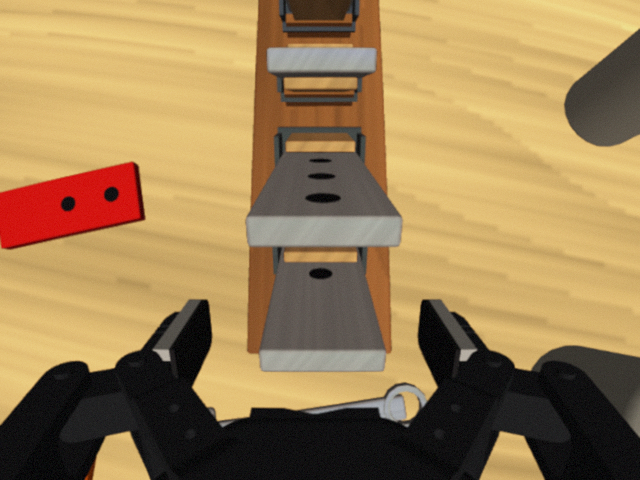

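Run:
```python
from h import *
R=Rdown(18,10.95); z=R.as_matrix()[:,2]; ax=Rdown(30,10.95).as_matrix()[:,2]; top=np.array([.4754,.202,.1336])-.001*R.as_matrix()[:,1];p=top+.014*ax+.022*z
print(p);straight(p,R,6)
```

```text
[0.4887572  0.20560283 0.1005524 ]
[[[-1.4,0.4,0.3],[-0.03,-1.26,0.0]],[[-1.4,0.4,0.3],[-0.03,-1.26,0.0]],[[-1.4,0.4,0.4],[-0.03,-1.26,0.0]],[[-1.4,0.4,0.4],[-0.03,-1.26,0.0]],[[-1.3,0.4,0.4],[-0.03,-1.26,0.0]],[[-1.3,0.4,0.5],[-0.03,-1.26,0.0]]]
```

Call:
{"api": "step_arm", "payload": {"targets": [[[0,0,-2],[0,-1.5,0]],[[-1.4,0.4,-1],[0,-1.5,0]],[[-1.4,0.4,0.5],[0,-1.5,0]],[[-1.4,0.4,0.5],[0,-1.5,0]],[[-1.4,0.4,1],[0,-1.3,0]],[[-1.4,0.4,1],[0,-0.8,0]],[[-1.4,0.4,1],[0,0,0]],[[0,0,1],[0,0,0]],[[0,0,0.5],[0,0,0]],[[0,0,0],[0,0,0]]]}}

```text
time_s: 5.3
ee_pos: [0.4867, 0.2048, 0.0999]
ee_rot: [0.983, 0.095, 0.154, -0.016]
ft_force: [0.0, -0.1, -0.3]
grip_width: 0.0855
```

Run:
```python
from h import *
np.set_printoptions(precision=4,suppress=True)
c=snap('wrist','wrist4')
R=Rdown(18,10.95); z=R.as_matrix()[:,2]; ax=Rdown(30,10.95).as_matrix()[:,2]; top=np.array([.4754,.202,.1336])-.001*R.as_matrix()[:,1];p=top+.014*ax+.022*z
o=readout.get_obs(); print(o['joint_pos'].round(2),o['ee_pos'],np.degrees((Ro.from_quat(o['ee_rot']).inv()*R).as_rotvec()))
plan(p,R,1)
```

```text
[ 0.29  0.48  2.12 -0.11  0.23  1.77] [0.4867 0.2048 0.0999] [-0.1524  0.1916  0.0414]
rows 1 d_mm [2.26, -0.38, 0.01] w_deg [-0.152, 0.192, 0.041]
```

View pics/wrist4.png

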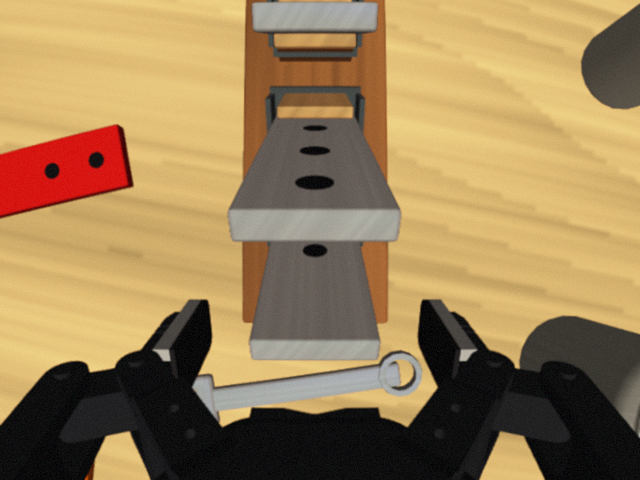

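Call:
{"api": "step_arm", "payload": {"targets": [[[1.2,-0.3,0],[0,0,0]],[[1,0,0],[0,0,0]],[[0,0,0],[0,0,0]],[[0,0,0],[0,0,0]],[[0,0,0],[0,0,0]],[[0,0,0],[0,0,0]],[[0,0,0],[0,0,0]],[[0,0,0],[0,0,0]],[[0,0,0],[0,0,0]],[[0,0,0],[0,0,0]]], "gripper": 1, "newtons": 80}}

```text
time_s: 6.35
ee_pos: [0.4888, 0.2055, 0.101]
ee_rot: [0.983, 0.095, 0.154, -0.016]
ft_force: [0.0, 0.5, 1.0]
grip_width: 0.045
```

Run:
```python
from h import *
np.set_printoptions(precision=4,suppress=True)
c=snap('wrist','wrist5')
o=readout.get_obs(); print(o)
R=Ro.from_quat(o['ee_rot']);ax=Rdown(30,10.95).as_matrix()[:,2]
print('draw dir in tool',R.inv().apply(-ax))
```

```text
{'time_s': 6.4, 'joint_pos': array([ 0.2863,  0.4807,  2.1118, -0.1117,  0.2403,  1.7691]), 'qd': array([ 0.0015, -0.0003, -0.0004,  0.0005,  0.0008,  0.0007]), 'effort': array([  0.1042, -48.8619, -14.5341,  -0.0263,  -0.9898,   0.0019]), 'ee_pos': array([0.4888, 0.2055, 0.101 ]), 'ee_rot': array([ 0.9833,  0.0949,  0.1542, -0.016 ]), 'ft_force': array([-1.3747, -0.0661,  0.3729]), 'torque': array([-0.0929,  0.1866,  0.0002]), 'grip_width': 0.044512179242426814}
draw dir in tool [-0.2107 -0.0027 -0.9776]
```

View pics/wrist5.png

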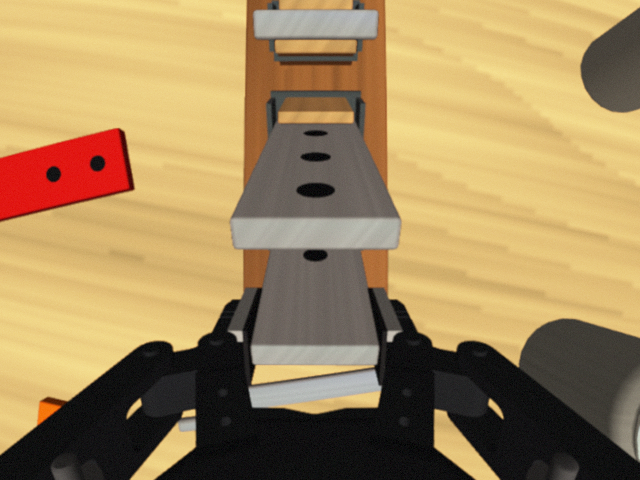

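Call:
{"api": "step_arm", "payload": {"targets": [[[-1,0,-4.9],[0,0,0]],[[-2.1,0,-9.8],[0,0,0]],[[-2.1,0,-9.8],[0,0,0]],[[-2.1,0,-9.8],[0,0,0]],[[-2.1,0,-9.8],[0,0,0]],[[-2.1,0,-9.8],[0,0,0]],[[-2.1,0,-9.8],[0,0,0]],[[-2.1,0,-9.8],[0,0,0]],[[-2.1,0,-9.8],[0,0,0]],[[-2.1,0,-9.8],[0,0,0]]]}}

```text
time_s: 7.4
ee_pos: [0.4372, 0.1952, 0.1897]
ee_rot: [0.984, 0.095, 0.153, -0.016]
ft_force: [-0.1, -0.6, -4.1]
grip_width: 0.0451
```

Run:
```python
from h import *
np.set_printoptions(precision=4,suppress=True)
c=snap('wrist','wrist6')
o=readout.get_obs(); print(o['joint_pos'].round(2),o['ft_force'],o['grip_width'])
R=Ro.from_quat(o['ee_rot']);ax=Rdown(30,10.95).as_matrix()[:,2]
d=o['ee_pos']-np.array([0.4888, 0.2055, 0.101]);print(d,-d@ax, d+ax*(-d@ax))
```

```text
[ 0.3   0.26  2.14 -0.07  0.44  1.74] [-0.6694 -0.6057 -3.3481] 0.04436767478907628
[-0.052  -0.0103  0.0899] 0.10431955986120427 [-0.0008 -0.0004 -0.0005]
```

View pics/wrist6.png

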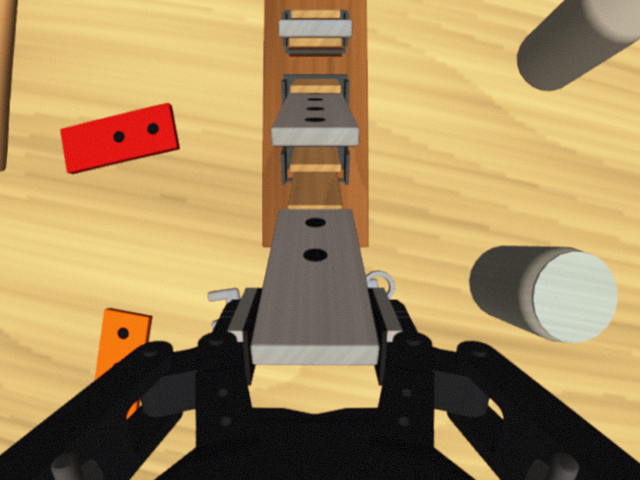

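```bash
cat >> h.py <<'E'
AT=np.array([.211,0,.9775]); NT=np.array([.9775,0,-.211])
def plate_px(c,o,at=AT,shift=(0,0,0),G=.022,s=.014,L=.115):
    R=Ro.from_quat(o['ee_rot']).as_matrix(); nt=np.array([at[2],0,-at[0]])
    g=np.array([0,0,-G])+np.array(shift)
    P=[]
    for k in (-s,L-s):
        for a,b in((1,-1),(1,1),(-1,1),(-1,-1)):
            P.append(o['ee_pos']+R@(g+k*at+a*.005*nt+b*np.array([0,.023,0])))
    return proj(c,P)
E
python3 - <<'E'
from h import *
o=readout.get_obs(); c=ld('wrist6')
print(plate_px(c,o).round(0).tolist())
a=c['frame'][190:380,200:430]; cv2.imwrite('pics/w6z.png',cv2.resize(a[:,:,::-1],None,fx=3,fy=3,interpolation=2))
E
```

```text
[[245.0, 349.0], [379.0, 349.0], [377.0, 369.0], [248.0, 369.0], [276.0, 208.0], [350.0, 208.0], [349.0, 223.0], [277.0, 223.0]]
```

View pics/w6z.png

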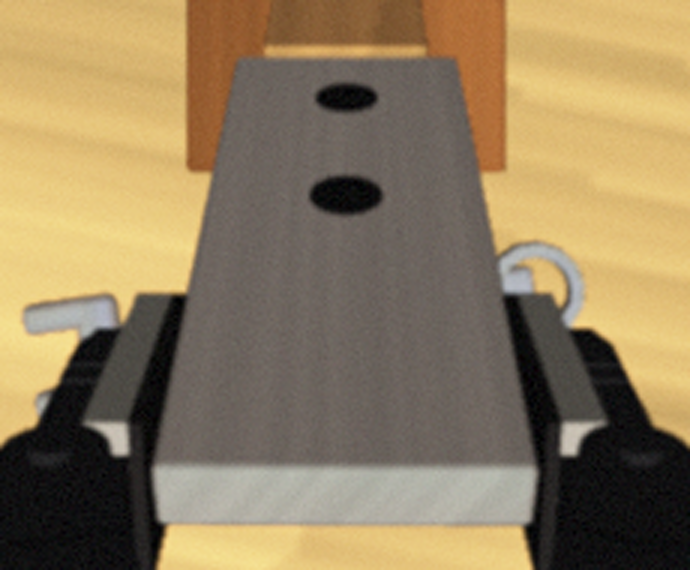

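Run:
```python
from h import *
o=readout.get_obs(); c=ld('wrist6')
for sh in ((0,.001,.004),(0,.001,.006),(.001,.001,.005)):
  for dg in (10.5,12.2,13.5):
    a=np.array([np.sin(np.radians(dg)),0,np.cos(np.radians(dg))])
    q=plate_px(c,o,a,sh); print(sh,dg,q[[0,1,2,3,4,5]].round(0).tolist())
```

```text
(0, 0.001, 0.004) 10.5 [[250.0, 342.0], [380.0, 342.0], [378.0, 362.0], [252.0, 362.0], [278.0, 211.0], [351.0, 211.0]]
(0, 0.001, 0.004) 12.2 [[250.0, 343.0], [380.0, 343.0], [378.0, 362.0], [252.0, 362.0], [278.0, 207.0], [351.0, 207.0]]
(0, 0.001, 0.004) 13.5 [[250.0, 344.0], [380.0, 344.0], [377.0, 363.0], [253.0, 363.0], [278.0, 204.0], [351.0, 204.0]]
(0, 0.001, 0.006) 10.5 [[251.0, 338.0], [379.0, 338.0], [377.0, 358.0], [253.0, 358.0], [279.0, 210.0], [351.0, 210.0]]
(0, 0.001, 0.006) 12.2 [[251.0, 340.0], [379.0, 340.0], [377.0, 359.0], [253.0, 359.0], [278.0, 206.0], [351.0, 206.0]]
(0, 0.001, 0.006) 13.5 [[251.0, 340.0], [379.0, 340.0], [377.0, 359.0], [253.0, 359.0], [278.0, 203.0], [351.0, 203.0]]
(0.001, 0.001, 0.005) 10.5 [[250.0, 338.0], [380.0, 338.0], [378.0, 358.0], [253.0, 358.0], [278.0, 209.0], [351.0, 209.0]]
(0.001, 0.001, 0.005) 12.2 [[250.0, 339.0], [380.0, 339.0], [377.0, 358.0], [253.0, 358.0], [278.0, 205.0], [351.0, 205.0]]
(0.001, 0.001, 0.005) 13.5 [[250.0, 340.0], [380.0, 340.0], [377.0, 359.0], [253.0, 359.0], [278.0, 202.0], [351.0, 202.0]]
```

Run:
```python
import cv2
a=cv2.imread('pics/scene0.png')[20:220,270:445]; cv2.imwrite('pics/scene0c.png',cv2.resize(a,None,fx=3,fy=3,interpolation=2))
a=cv2.imread('pics/top0.png')[210:255,435:490]; cv2.imwrite('pics/top0m.png',cv2.resize(a,None,fx=10,fy=10,interpolation=2))
a=cv2.imread('pics/scene0.png')[95:150,365:415]; cv2.imwrite('pics/scene0m.png',cv2.resize(a,None,fx=10,fy=10,interpolation=2))
```

```text
(no output)
```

View pics/scene0c.png

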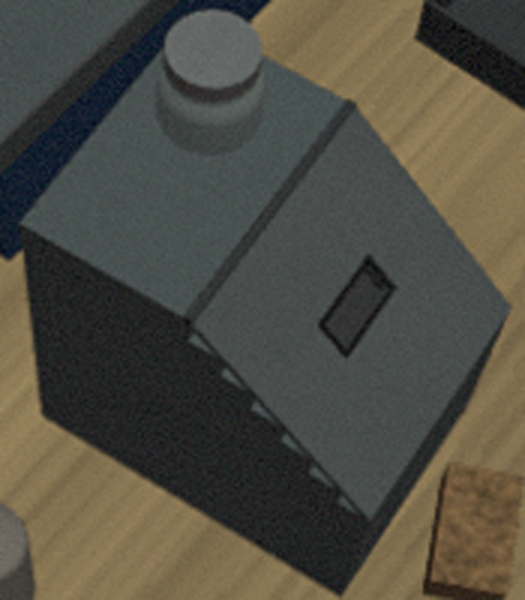

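View pics/top0m.png

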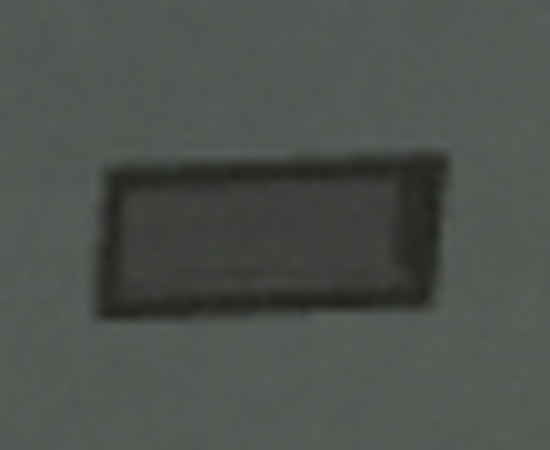

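View pics/scene0m.png

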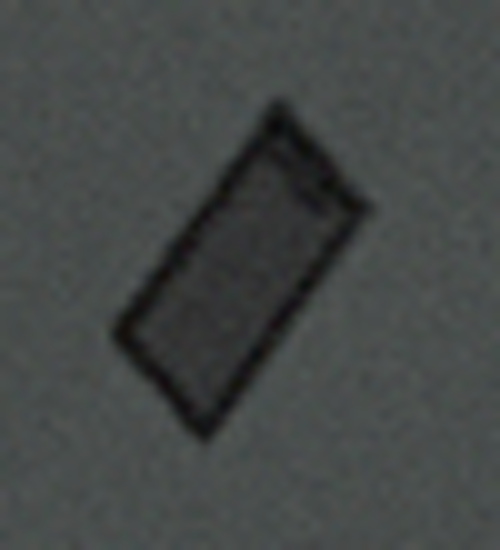

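Run:
```python
from h import *
np.set_printoptions(precision=4,suppress=True)
t=ld('top0');s=ld('scene0')
Tm=np.array([(105,165),(447,155),(430,303),(97,317)])/10-.45+[435,210]   # UL UR LR LL
Sm=np.array([(115,333),(280,100),(372,208),(205,440)])/10-.45+[365,95]
C=lambda L:np.array(L,float)/3-.333
St=lambda L:C(L)+[270,20]; Tt=lambda L:C(L)+[380,120]
for n,c,m in(('top',t,Tm),('scene',s,Sm)):
    hi=onz(c,m[:2],.225);lo=onz(c,m[2:],.205); P=np.r_[hi,lo]; M=P.mean(0)
    yv=P[0]+P[3]-P[1]-P[2]; print(n,'mouth',M,'yaw',np.degrees(np.arctan2(-yv[0],yv[1])),np.linalg.norm(yv)/2, np.linalg.norm(hi.mean(0)-lo.mean(0)))
for n,c,r,f in(('top',t,Tt([(96,213),(413,200)]),Tt([(86,488),(382,470)])),('scene',s,St([(190,322),(352,104)]),St([(370,521),(510,308)]))):
    a=onz(c,r,.270);b=onz(c,f,.152)
    for q in (a,b): v=q[0]-q[1];print(n,q.mean(0),np.linalg.norm(v),np.degrees(np.arctan2(-v[0],v[1])))
    v=a.mean(0)-b.mean(0);print('  fwd',np.degrees(np.arctan2(v[1],v[0])),np.linalg.norm(v[:2]), 'mouth pred',a.mean(0)[:2]-v[:2]/np.linalg.norm(v[:2])*.07)
```

```text
top mouth [ 0.5705 -0.2519  0.215 ] yaw 5.36392022251211 0.06556986910188949 0.03207496893945125
scene mouth [ 0.5707 -0.2507  0.215 ] yaw 5.642999876750991 0.06476531493855847 0.031157660929092335
top [ 0.6427 -0.2442  0.27  ] 0.19840095083454293 5.822074693258129
top [ 0.4902 -0.2602  0.152 ] 0.20000429583572224 6.673497904283908
  fwd 6.016421501346733 0.1533101014846369 mouth pred [ 0.5731 -0.2515]
scene [ 0.6406 -0.2416  0.27  ] 0.19921803016327283 6.198526661571038
scene [ 0.4912 -0.2571  0.152 ] 0.19912504566974168 6.096691358996193
  fwd 5.928668849221197 0.15028445482158562 mouth pred [ 0.571  -0.2489]
```

```bash
cat >> h.py <<'E'
MOUTH=np.array([.5708,-.2512,.215]); YC=6.0
FT=np.array([.0206,0,.0812])
def ins(depth,FT=FT,tilt=25.8,lat=0.):
    R=Rdown(tilt,YC); a=Rdown(38,YC).as_matrix()[:,2]
    return MOUTH+depth*a-R.apply(FT), R
E
python3 - <<'E'
from h import *
p,R=ins(-.04); o=readout.get_obs(); R0=Ro.from_quat(o['ee_rot'])
print(o['ee_pos'],p, 'up in tool',R0.inv().apply([0,0,1]))
# from lifted
p0=o['ee_pos']+[0,0,.12]
w=(R0.inv()*R).as_rotvec(); Rk=R0; n=15
for k in range(n):
    if k%3==0: print(k,Rk.inv().apply((p-p0)/n*1000).round(1),np.degrees(w/n).round(2))
    Rk=Rk*Ro.from_rotvec(w/n)
E
```

```text
[0.43683257 0.19523343 0.19087478] [ 0.49271632 -0.25940693  0.31066055] up in tool [ 0.30505091 -0.00226521 -0.95233335]
0 [-2.  30.5 -0.7] [-0.13  0.54  0.31]
3 [-1.5 30.5 -0.5] [-0.13  0.54  0.31]
6 [-1.  30.5 -0.4] [-0.13  0.54  0.31]
9 [-0.5 30.5 -0.2] [-0.13  0.54  0.31]
12 [-0.  30.5  0. ] [-0.13  0.54  0.31]
```

Call:
{"api": "step_arm", "payload": {"targets": [[[7.6,0,-23.8],[0,0,0]],[[7.6,0,-23.8],[0,0,0]],[[7.6,0,-23.8],[0,0,0]],[[7.6,0,-23.8],[0,0,0]],[[20,8,-4],[0,0.5,0.3]],[[15,20,0],[0,0.5,0.3]],[[8,30,2],[0,0.5,0.3]],[[2,30,1],[0,0.5,0.3]],[[0,30,0],[0,0.5,0.3]],[[0,30,0],[0,0.5,0.3]]]}}

```text
time_s: 8.45
ee_pos: [0.5028, 0.055, 0.3099]
ee_rot: [0.981, 0.082, 0.177, -0.021]
ft_force: [-0.3, 0.8, -3.7]
grip_width: 0.0445
```

Run:
```python
from h import *
o=readout.get_obs(); print(o['joint_pos'].round(2),o['ee_pos'].round(4),o['ft_force'].round(1),o['grip_width'])
p,R=ins(-.04); straight(p,R,10)
```

```text
[-0.07  0.12  1.94  0.14  0.74  1.25] [0.5028 0.055  0.3099] [-0.3  0.8 -3.7] 0.04450090697443418
[[[-5.7,30.8,-2.7],[-0.21,0.53,0.31]],[[-5.5,30.9,-2.6],[-0.21,0.53,0.31]],[[-5.3,30.9,-2.5],[-0.21,0.53,0.31]],[[-5.1,30.9,-2.5],[-0.21,0.53,0.31]],[[-5.0,31.0,-2.4],[-0.21,0.53,0.31]],[[-4.8,31.0,-2.3],[-0.21,0.53,0.31]],[[-4.6,31.0,-2.2],[-0.21,0.53,0.31]],[[-4.4,31.1,-2.2],[-0.21,0.53,0.31]],[[-4.2,31.1,-2.1],[-0.21,0.53,0.31]],[[-4.0,31.1,-2.0],[-0.21,0.53,0.31]]]
```

Call:
{"api": "step_arm", "payload": {"targets": [[[-5.5,31,-2.7],[-0.2,0.5,0.3]],[[-5.5,31,-2.6],[-0.2,0.5,0.3]],[[-5.3,31,-2.5],[-0.2,0.5,0.3]],[[-5,31,-2.5],[-0.2,0.5,0.3]],[[-5,31,-2.4],[-0.2,0.5,0.3]],[[-4.8,31,-2.3],[-0.2,0.5,0.3]],[[-4.6,31,-2.2],[-0.2,0.5,0.3]],[[-4.4,31,-2.2],[-0.2,0.5,0.3]],[[-4.2,25,-2],[-0.2,0.5,0.3]],[[-4,12,-2],[-0.2,0.5,0.3]]]}}

```text
time_s: 9.45
ee_pos: [0.4856, -0.2476, 0.3088]
ee_rot: [0.974, 0.051, 0.219, -0.013]
ft_force: [0.5, 0.1, -4.4]
grip_width: 0.0446
```

Run:
```python
from h import *
o=readout.get_obs(); print(o['joint_pos'].round(2),o['ee_pos'].round(4),o['ft_force'].round(1),o['grip_width'])
snap('wrist','wrist7');snap('top','top7')
p,R=ins(-.04); straight(p,R,4)
```

```text
[-0.75  0.19  1.87  0.46  0.83  0.45] [ 0.4856 -0.2476  0.3088] [ 0.5  0.1 -4.4] 0.04461709414594426
[[[1.6,3.2,0.2],[-0.04,0.11,-0.02]],[[1.6,3.2,0.2],[-0.04,0.11,-0.02]],[[1.6,3.2,0.2],[-0.04,0.11,-0.02]],[[1.6,3.2,0.2],[-0.04,0.11,-0.02]]]
```

View pics/wrist7.png

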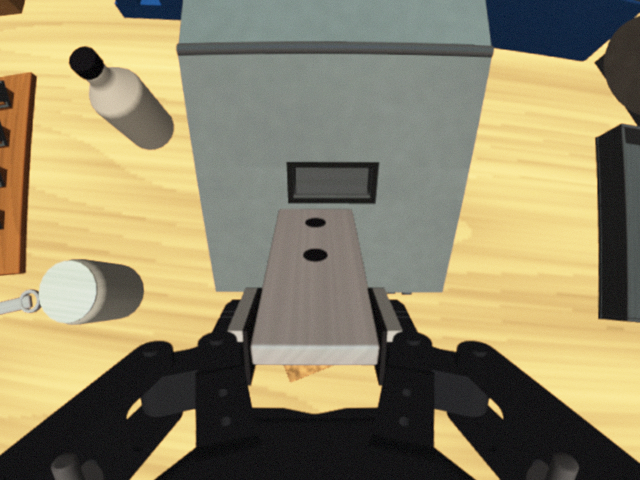

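Call:
{"api": "step_arm", "payload": {"targets": [[[1.6,3.2,0.2],[0,0.1,0]],[[1.6,3.2,0.2],[0,0.1,0]],[[1.6,3.2,0.2],[0,0.1,0]],[[1.6,3.2,0.2],[0,0.1,0]],[[0,0,0],[0,0,0]],[[0,0,0],[0,0,0]],[[0,0,0],[0,0,0]],[[0,0,0],[0,0,0]],[[0,0,0],[0,0,0]],[[0,0,0],[0,0,0]]]}}

```text
time_s: 10.55
ee_pos: [0.4937, -0.2569, 0.3107]
ee_rot: [0.974, 0.053, 0.222, -0.014]
ft_force: [0.3, -0.1, -4.0]
grip_width: 0.0448
```

Run:
```python
from h import *
o=readout.get_obs(); print(o['ee_pos'].round(4),o['ft_force'].round(1))
c=snap('wrist','wrist8')
p,R=ins(-.04); plan(p,R,1)
Rc=Rdown(38,YC).as_matrix(); u=Rc[:,0]; y=-Rc[:,1]
q=proj(c,[MOUTH+a*.0162*u+b*.0326*y for a,b in((1,1),(1,-1),(-1,-1),(-1,1))]);print('pred mouth UL UR LR LL',q.round(1).tolist())
# predicted foot rect if plate moved on straight by 40: 
f=o['ee_pos']+Ro.from_quat(o['ee_rot']).apply(FT); print('foot',f, 'pred px',proj(c,[f]))
a=c['frame'][140:230,250:400,::-1]; cv2.imwrite('pics/w8z.png',cv2.resize(a,None,fx=5,fy=5,interpolation=2))
```

```text
[ 0.4937 -0.2569  0.3107] [ 0.3 -0.1 -4. ]
rows 1 d_mm [-1.08, 2.4, -0.5] w_deg [-0.293, 0.099, 0.123]
pred mouth UL UR LR LL [[272.3, 171.6], [363.0, 172.0], [360.2, 212.8], [274.5, 212.4]]
foot [ 0.54709451 -0.25080151  0.24645675] pred px [[313.20238624 214.89445627]]
```

View pics/w8z.png

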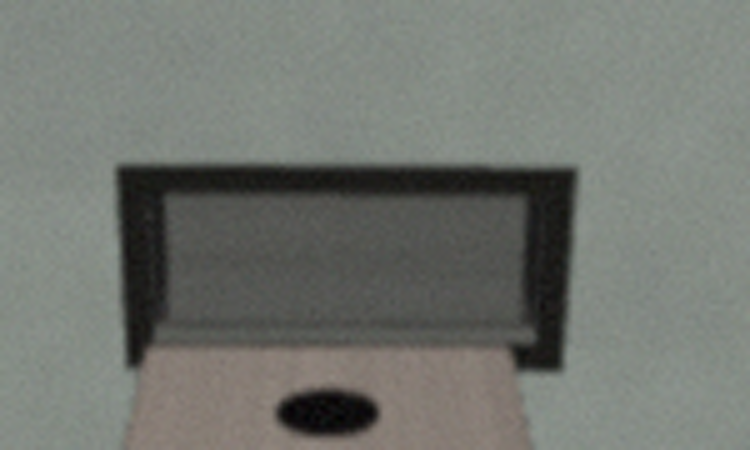

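Call:
{"api": "step_arm", "payload": {"targets": [[[-0.9,1.2,0],[-0.2,0.1,0.1]],[[-0.7,1,0],[0,0,0]],[[1,0,5],[0,0,0]],[[1.1,0,5],[0,0,0]],[[1.1,0,5],[0,0,0]],[[1.1,0,5],[0,0,0]],[[1.1,0,5],[0,0,0]],[[1.1,0,5],[0,0,0]],[[1.1,0,5],[0,0,0]],[[0,0,0],[0,0,0]]]}}

```text
time_s: 11.6
ee_pos: [0.5164, -0.2568, 0.2785]
ee_rot: [0.973, 0.051, 0.223, -0.013]
ft_force: [-0.1, 0.9, -4.6]
grip_width: 0.0447
```

Run:
```python
from h import *
o=readout.get_obs(); print(o['ee_pos'].round(4),o['ft_force'].round(1))
c=snap('wrist','wrist9')
for d in(0,.02,.078): p,R=ins(d); plan(p,R,1)
```

```text
[ 0.5164 -0.2568  0.2785] [-0.1  0.9 -4.6]
rows 1 d_mm [1.02, 0.1, 0.0] w_deg [-0.109, 0.023, -0.003]
rows 1 d_mm [5.25, 0.14, 19.55] w_deg [-0.109, 0.023, -0.003]
rows 1 d_mm [17.53, 0.24, 76.23] w_deg [-0.109, 0.023, -0.003]
```

View pics/wrist9.png

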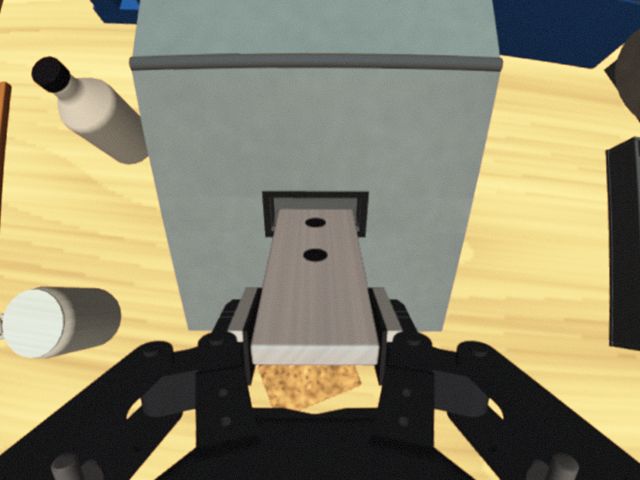

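Call:
{"api": "step_arm", "payload": {"targets": [[[0.9,0,4],[0,0,0]],[[0.9,0,4],[0,0,0]],[[0.9,0,4],[0,0,0]],[[0.9,0,4],[0,0,0]],[[0.9,0,4],[0,0,0]],[[0.9,0,4],[0,0,0]],[[0.9,0,4],[0,0,0]],[[0.9,0,4],[0,0,0]],[[0.9,0,4],[0,0,0]],[[0,0,0],[0,0,0]]]}}

```text
time_s: 12.65
ee_pos: [0.541, -0.2543, 0.2474]
ee_rot: [0.973, 0.051, 0.223, -0.012]
ft_force: [0.2, -0.4, -3.8]
grip_width: 0.0445
```

Run:
```python
from h import *
o=readout.get_obs(); print(o['ee_pos'].round(4),o['ft_force'].round(1),o['grip_width'])
c=snap('wrist','wrist10')
for d in(.078,): p,R=ins(d); plan(p,R,1)
```

```text
[ 0.541  -0.2543  0.2474] [ 0.2 -0.4 -3.8] 0.044522655915370114
rows 1 d_mm [8.73, 0.1, 37.48] w_deg [-0.085, 0.015, -0.001]
```

View pics/wrist10.png

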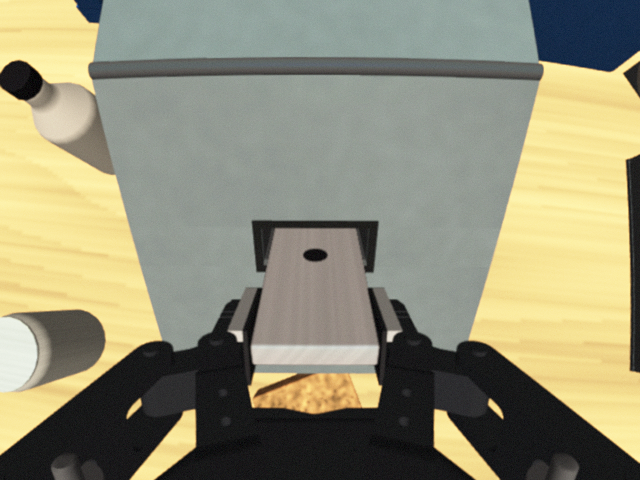

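Call:
{"api": "step_arm", "payload": {"targets": [[[0.8,0,4],[0,0,0]],[[0.8,0,4],[0,0,0]],[[0.8,0,4],[0,0,0]],[[0.8,0,4],[0,0,0]],[[0.8,0,4],[0,0,0]],[[0.8,0,4],[0,0,0]],[[0.8,0,4],[0,0,0]],[[0.7,0,3],[0,0,0]],[[0,0,0],[0,0,0]],[[0,0,0],[0,0,0]]]}}

```text
time_s: 13.7
ee_pos: [0.5618, -0.2522, 0.2202]
ee_rot: [0.973, 0.051, 0.223, -0.012]
ft_force: [-0.9, -0.2, -3.5]
grip_width: 0.0447
```

Run:
```python
from h import *
o=readout.get_obs(); print(o['ee_pos'].round(4),o['ft_force'].round(1),o['grip_width'])
c=snap('wrist','wrist11')
for d in(.078,): p,R=ins(d); plan(p,R,1)
```

```text
[ 0.5618 -0.2522  0.2202] [-0.9 -0.2 -3.5] 0.0447006262040531
rows 1 d_mm [1.78, 0.01, 3.68] w_deg [-0.076, 0.006, -0.004]
```

View pics/wrist11.png

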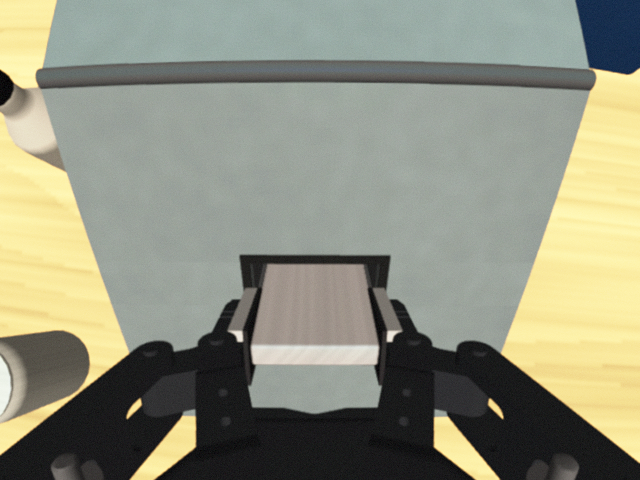

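Call:
{"api": "step_arm", "payload": {"targets": [[[0.5,0,1.5],[0,0,0]],[[0.5,0,1.5],[0,0,0]],[[0.5,0,1],[0,0,0]],[[0,0,0],[0,0,0]],[[0,0,0],[0,0,0]],[[0,0,0],[0,0,0]],[[0,0,0],[0,0,0]],[[0,0,0],[0,0,0]],[[0,0,0],[0,0,0]],[[0,0,0],[0,0,0]]]}}

```text
time_s: 14.75
ee_pos: [0.565, -0.2519, 0.2175]
ee_rot: [0.973, 0.051, 0.223, -0.012]
ft_force: [-0.2, 0.1, -5.0]
grip_width: 0.0447
```

Run:
```python
from h import *
o=readout.get_obs(); print(o['ee_pos'].round(4),o['ft_force'].round(1),o['grip_width'])
for d in(.078,): p,R=ins(d); plan(p,R,1)
```

```text
[ 0.565  -0.2519  0.2175] [-0.2  0.1 -5. ] 0.04469120123015255
rows 1 d_mm [0.06, -0.09, -0.16] w_deg [-0.048, -0.022, -0.008]
```

Call:
{"api": "step_arm", "payload": {"targets": [[[0,0,0],[0,0,0]],[[0,0,0],[0,0,0]],[[0,0,0],[0,0,0]],[[0,0,0],[0,0,0]],[[0,0,0],[0,0,0]],[[0,0,0],[0,0,0]],[[0,0,0],[0,0,0]],[[0,0,0],[0,0,0]],[[0,0,0],[0,0,0]],[[0,0,0],[0,0,0]]], "gripper": 0}}

```text
time_s: 15.75
ee_pos: [0.5663, -0.2527, 0.2198]
ee_rot: [0.973, 0.051, 0.225, -0.011]
ft_force: [-0.2, 0.1, 0.4]
grip_width: 0.0854
```

Run:
```python
from h import *
o=readout.get_obs(); print(o['ee_pos'].round(4),o['ft_force'].round(1),o['grip_width'])
c=snap('wrist','wrist12')
```

```text
[ 0.5663 -0.2527  0.2198] [-0.2  0.1  0.4] 0.08537413394038157
```

View pics/wrist12.png

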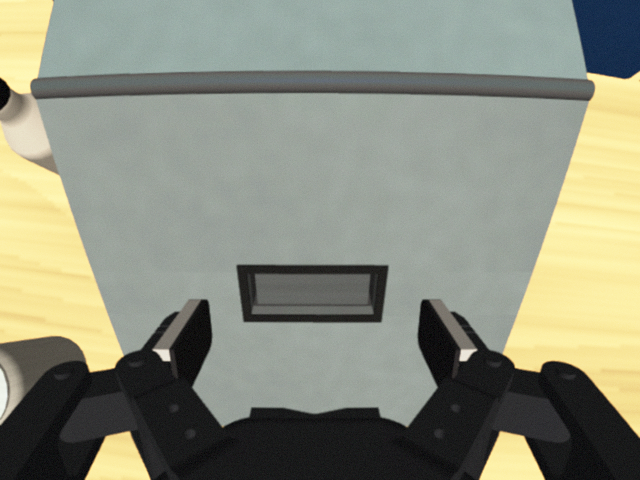

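```bash
cat >> h.py <<'E'
def far(back):
    R=Rdown(18,10.95); ax=Rdown(30,10.95).as_matrix()[:,2]
    return np.array([.5943,.2247,.1336])+.014*ax+.022*R.as_matrix()[:,2]-back*ax, R
E
python3 - <<'E'
from h import *
p,R=far(.15); o=readout.get_obs(); R0=Ro.from_quat(o['ee_rot']); print(p,far(0)[0])
p0=o['ee_pos']+R0.apply([0,0,-.12]); print(p0)
w=(R0.inv()*R).as_rotvec(); n=14; Rk=R0
for k in range(n):
    if k%3==0: print(k,Rk.inv().apply((p-p0)/n*1000).round(1),np.degrees(w/n).round(2))
    Rk=Rk*Ro.from_rotvec(w/n)
E
```

```text
[0.53421265 0.21307461 0.23045621] [0.60784715 0.22732103 0.1005524 ]
[ 0.5138166  -0.25797375  0.32760356]
0 [  1.4 -33.3   8.3] [ 0.14 -0.58 -0.33]
3 [  2.2 -33.2   8.5] [ 0.14 -0.58 -0.33]
6 [  3.1 -33.1   8.7] [ 0.14 -0.58 -0.33]
9 [  3.9 -33.    8.8] [ 0.14 -0.58 -0.33]
12 [  4.7 -32.9   9. ] [ 0.14 -0.58 -0.33]
```

Call:
{"api": "step_arm", "payload": {"targets": [[[0,0,-20],[0,0,0]],[[0,0,-35],[0,0,0]],[[0,0,-35],[0,0,0]],[[0,0,-30],[0,0,0]],[[5,-33,0],[0.1,-0.6,-0.3]],[[5,-33,0],[0.1,-0.6,-0.3]],[[5,-33,0],[0.1,-0.6,-0.3]],[[5,-33,3],[0.1,-0.6,-0.3]],[[5,-33,3],[0.1,-0.6,-0.3]],[[5,-33,5],[0.1,-0.6,-0.3]]]}}

```text
time_s: 16.8
ee_pos: [0.5198, -0.0554, 0.3341]
ee_rot: [0.979, 0.064, 0.194, -0.009]
ft_force: [0.2, 0.1, 0.7]
grip_width: 0.0855
```

Run:
```python
from h import *
p,R=far(.15); o=readout.get_obs(); print(o['ee_pos'].round(4),o['joint_pos'].round(2))
straight(p,R,10)
```

```text
[ 0.5198 -0.0554  0.3341] [-0.31  0.11  1.88  0.22  0.8   1.  ]
[[[0.7,-26.5,11.3],[0.16,-0.44,-0.31]],[[0.9,-26.5,11.4],[0.16,-0.44,-0.31]],[[1.1,-26.4,11.4],[0.16,-0.44,-0.31]],[[1.4,-26.4,11.5],[0.16,-0.44,-0.31]],[[1.6,-26.4,11.5],[0.16,-0.44,-0.31]],[[1.8,-26.3,11.6],[0.16,-0.44,-0.31]],[[2.1,-26.3,11.7],[0.16,-0.44,-0.31]],[[2.3,-26.2,11.7],[0.16,-0.44,-0.31]],[[2.5,-26.2,11.8],[0.16,-0.44,-0.31]],[[2.8,-26.1,11.8],[0.16,-0.44,-0.31]]]
```

Call:
{"api": "step_arm", "payload": {"targets": [[[0.7,-27,8],[0.2,-0.4,-0.3]],[[0.9,-27,9],[0.2,-0.4,-0.3]],[[1.1,-27,10],[0.2,-0.4,-0.3]],[[1.4,-27,11],[0.2,-0.4,-0.3]],[[1.6,-27,12],[0.2,-0.4,-0.3]],[[1.8,-27,13],[0.2,-0.4,-0.3]],[[2.1,-27,13],[0.2,-0.4,-0.3]],[[2.3,-27,13],[0.2,-0.4,-0.3]],[[2.5,-24,12],[0.2,-0.4,-0.3]],[[2.8,-15,12],[0.2,-0.4,-0.3]]]}}

```text
time_s: 17.8
ee_pos: [0.5337, 0.2189, 0.2326]
ee_rot: [0.982, 0.096, 0.16, -0.019]
ft_force: [0.8, 0.0, 1.0]
grip_width: 0.0856
```

Run:
```python
from h import *
p,R=far(.15); o=readout.get_obs(); print(o['ee_pos'].round(4),o['joint_pos'].round(2))
plan(p,R,1); p,R=far(.07); straight(p,R,10)
c=snap('wrist','wrist13')
top=np.array([.5943,.2247,.1336]);x=np.array([.866*np.cos(.191),.866*np.sin(.191),.5]);y=np.array([-np.sin(.191),np.cos(.191),0])
print(proj(c,[top+a*.005*x+b*.023*y for a,b in((1,1),(1,-1),(-1,-1),(-1,1))]).round(1).tolist())
```

```text
[0.5337 0.2189 0.2326] [ 0.28  0.32  1.88 -0.04  0.61  1.69]
rows 1 d_mm [-1.29, 5.86, 1.8] w_deg [-0.485, -0.584, 0.18]
[[[1.5,0.7,8.0],[-0.05,-0.06,0.02]],[[1.5,0.7,8.0],[-0.05,-0.06,0.02]],[[1.5,0.6,8.0],[-0.05,-0.06,0.02]],[[1.5,0.6,8.0],[-0.05,-0.06,0.02]],[[1.5,0.6,8.0],[-0.05,-0.06,0.02]],[[1.5,0.6,8.0],[-0.05,-0.06,0.02]],[[1.5,0.6,8.0],[-0.05,-0.06,0.02]],[[1.5,0.6,8.0],[-0.05,-0.06,0.02]],[[1.5,0.6,8.0],[-0.05,-0.06,0.02]],[[1.5,0.6,8.0],[-0.05,-0.06,0.02]]]
[[290.8, 190.7], [355.0, 191.1], [354.3, 204.0], [291.2, 203.6]]
```

View pics/wrist13.png

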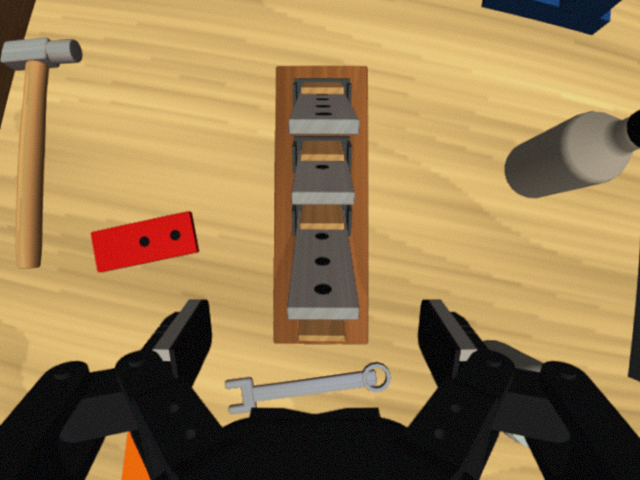

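Call:
{"api": "step_arm", "payload": {"targets": [[[1,1.5,8],[-0.1,-0.1,0]],[[1.2,1.2,9],[-0.1,-0.1,0]],[[1.5,1,9],[-0.1,-0.1,0]],[[1.7,0.8,9],[-0.1,-0.1,0]],[[1.8,0.5,9],[-0.1,-0.1,0]],[[1.8,0.5,9],[0,-0.1,0]],[[1.8,0.3,9],[0,0,0]],[[1.8,0,9],[0,0,0]],[[1.8,0,9],[0,0,0]],[[1.8,0,9],[0,0,0]]]}}

```text
time_s: 18.85
ee_pos: [0.5812, 0.2205, 0.1456]
ee_rot: [0.983, 0.095, 0.155, -0.014]
ft_force: [0.2, 1.2, -0.4]
grip_width: 0.0854
```

Run:
```python
from h import *
p,R=far(0); o=readout.get_obs(); print(o['ee_pos'].round(4),o['joint_pos'].round(2),o['ft_force'].round(1))
plan(p,R,6)
c=snap('wrist','wrist14')
top=np.array([.5943,.2247,.1336]);x=np.array([.866*np.cos(.191),.866*np.sin(.191),.5]);y=np.array([-np.sin(.191),np.cos(.191),0])
print(proj(c,[top+a*.005*x+b*.023*y for a,b in((1,1),(1,-1),(-1,-1),(-1,1))]).round(1).tolist())
```

```text
[0.5812 0.2205 0.1456] [ 0.27  0.5   1.86 -0.05  0.47  1.69] [ 0.2  1.2 -0.4]
rows 6 d_mm [2.03, -0.27, 8.55] w_deg [0.014, 0.018, 0.015]
[[260.5, 261.2], [358.5, 261.4], [357.2, 278.7], [262.0, 278.6]]
```

View pics/wrist14.png

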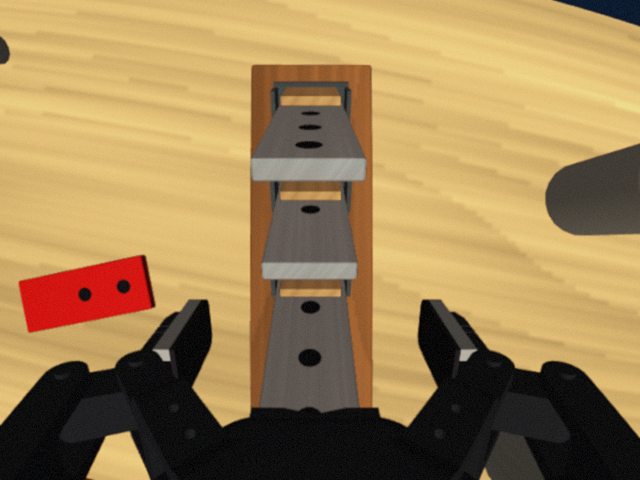

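Run:
```python
from h import *
p,R=far(0)
for t in ([.5183,.2095,.164],[.6355,.233,.164]): print(R.inv().apply(np.array(t)-p)*1000)
```

```text
[-67.22691976   0.48688434 -88.55610392]
[ 46.45291907  -0.32285016 -51.61928523]
```

Call:
{"api": "step_arm", "payload": {"targets": [[[2,-0.4,8.5],[0,0,0]],[[2,-0.4,8.5],[0,0,0]],[[2,-0.4,8.5],[0,0,0]],[[2,-0.4,8.5],[0,0,0]],[[2,-0.4,8.5],[0,0,0]],[[2,-0.2,8],[0,0,0]],[[0,0,0],[0,0,0]],[[0,0,0],[0,0,0]],[[0,0,0],[0,0,0]],[[0,0,0],[0,0,0]]]}}

```text
time_s: 19.9
ee_pos: [0.6097, 0.2286, 0.0956]
ee_rot: [0.983, 0.095, 0.154, -0.014]
ft_force: [-0.7, 0.7, 0.6]
grip_width: 0.0853
```

Run:
```python
from h import *
p,R=far(0); o=readout.get_obs(); print(o['ee_pos'].round(4),o['joint_pos'].round(2),o['ft_force'].round(1))
plan(p,R,1)
c=snap('wrist','wrist15')
```

```text
[0.6097 0.2286 0.0956] [ 0.27  0.61  1.82 -0.06  0.4   1.7 ] [-0.7  0.7  0.6]
rows 1 d_mm [-0.47, 0.9, -5.35] w_deg [0.085, 0.201, 0.105]
```

View pics/wrist15.png

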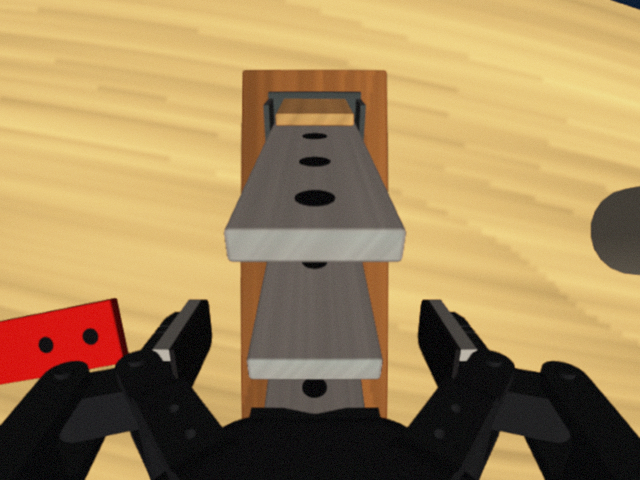

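Call:
{"api": "step_arm", "payload": {"targets": [[[-0.5,0,-3],[0,0.2,0]],[[-0.3,0,-2.3],[0,0,0]],[[0,0,0],[0,0,0]],[[0,0,0],[0,0,0]],[[0,0,0],[0,0,0]],[[0,0,0],[0,0,0]],[[0,0,0],[0,0,0]],[[0,0,0],[0,0,0]],[[0,0,0],[0,0,0]],[[0,0,0],[0,0,0]]], "gripper": 1, "newtons": 80}}

```text
time_s: 20.95
ee_pos: [0.607, 0.2282, 0.102]
ee_rot: [0.983, 0.095, 0.157, -0.014]
ft_force: [-0.3, 0.8, 0.3]
grip_width: 0.0448
```

Run:
```python
from h import *
np.set_printoptions(precision=4,suppress=True)
p,R=far(0); o=readout.get_obs(); print(o['ee_pos'].round(4),o['ft_force'].round(1),o['grip_width'])
plan(p,R,1)
ax=Rdown(30,10.95).as_matrix()[:,2]; print(Ro.from_quat(o['ee_rot']).inv().apply(-ax))
```

```text
[0.607  0.2282 0.102 ] [-0.3  0.8  0.3] 0.04483823847554186
rows 1 d_mm [0.14, 1.01, 1.57] w_deg [0.075, -0.092, 0.109]
[-0.2064  0.0009 -0.9785]
```

Call:
{"api": "step_arm", "payload": {"targets": [[[-1,0,-4.9],[0,0,0]],[[-2.1,0,-9.8],[0,0,0]],[[-2.1,0,-9.8],[0,0,0]],[[-2.1,0,-9.8],[0,0,0]],[[-2.1,0,-9.8],[0,0,0]],[[-2.1,0,-9.8],[0,0,0]],[[-3,0,-14],[0,0,0]],[[-4,0,-19],[0,0,0]],[[-4,0,-19],[0,0,0]],[[-4,0,-19],[0,0,0]]]}}

```text
time_s: 21.95
ee_pos: [0.5379, 0.2146, 0.2174]
ee_rot: [0.984, 0.095, 0.153, -0.014]
ft_force: [0.2, -0.2, -4.8]
grip_width: 0.0448
```

Run:
```python
from h import *
np.set_printoptions(precision=4,suppress=True)
c=snap('wrist','wrist16')
o=readout.get_obs(); print(o['joint_pos'].round(2),o['ft_force'],o['grip_width'],o['ee_pos'])
ax=Rdown(30,10.95).as_matrix()[:,2]
d=o['ee_pos']-np.array([.607,.2282,.102]);print(-d@ax, d+ax*(-d@ax))
print(plate_px(c,o,AT,(-.0007,.001,.0045)).round(0).tolist())
a=c['frame'][190:380,200:430]; cv2.imwrite('pics/w16z.png',cv2.resize(a[:,:,::-1],None,fx=3,fy=3,interpolation=2))
```

```text
[ 0.28  0.35  1.88 -0.05  0.6   1.69] [-1.4571 -0.5648 -0.7999] 0.04476231600778779 [0.5374 0.2147 0.2201]
0.13775819585242 [-0.002  -0.0004 -0.0012]
[[249.0, 346.0], [380.0, 346.0], [378.0, 365.0], [252.0, 365.0], [278.0, 208.0], [351.0, 208.0], [350.0, 222.0], [279.0, 222.0]]
```

View pics/wrist16.png

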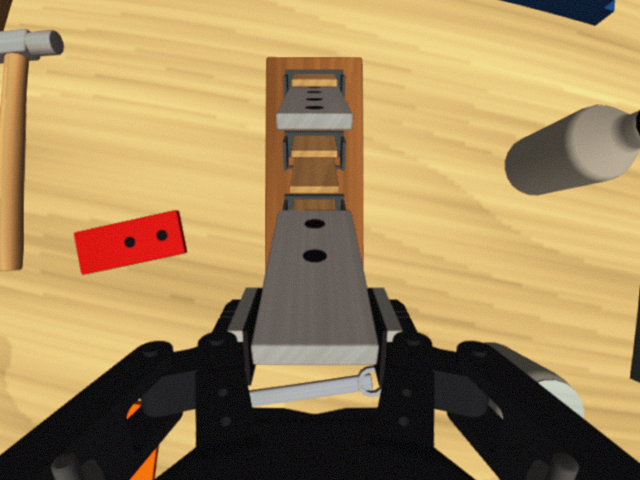

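View pics/w16z.png

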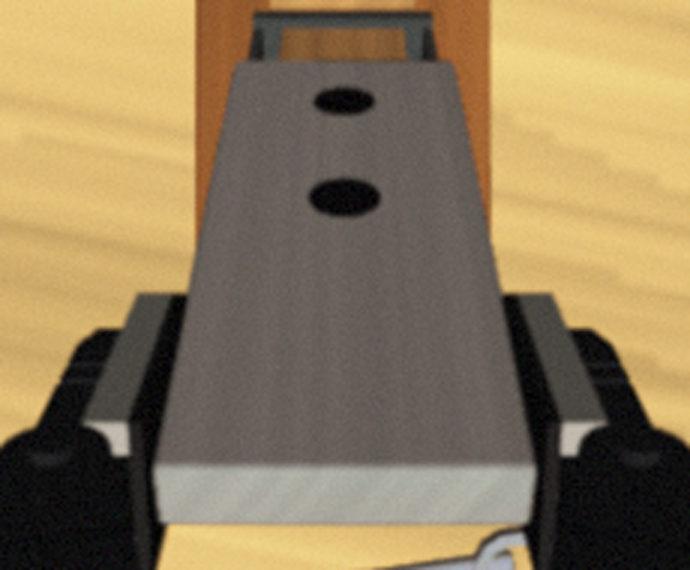

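Call:
{"api": "step_arm", "payload": {"targets": [[[7.6,0,-23.8],[0,0,0]],[[7.6,0,-23.8],[0,0,0]],[[7.6,0,-23.8],[0,0,0]],[[6,0,-20],[0,0,0]],[[0,10,0],[0,0.5,0.3]],[[0,20,0],[0,0.5,0.3]],[[-3,30,0],[0,0.5,0.3]],[[-3,32,-1],[0,0.5,0.3]],[[-3,32,-1],[0,0.5,0.3]],[[-3,32,-1],[0,0.5,0.3]]]}}

```text
time_s: 23.0
ee_pos: [0.542, 0.0532, 0.3117]
ee_rot: [0.981, 0.081, 0.173, -0.019]
ft_force: [0.5, -0.3, -4.3]
grip_width: 0.045
```

Run:
```python
from h import *
o=readout.get_obs(); print(o['joint_pos'].round(2),o['ee_pos'].round(4),o['ft_force'].round(1),o['grip_width'])
p,R=ins(-.04); straight(p,R,10)
```

```text
[-0.06  0.18  1.86  0.12  0.77  1.27] [0.542  0.0532 0.3117] [ 0.5 -0.3 -4.3] 0.044992450670305606
[[[-9.4,30.0,-3.6],[-0.18,0.57,0.31]],[[-9.2,30.1,-3.6],[-0.18,0.57,0.31]],[[-9.0,30.1,-3.6],[-0.18,0.57,0.31]],[[-8.8,30.2,-3.6],[-0.18,0.57,0.31]],[[-8.6,30.2,-3.6],[-0.18,0.57,0.31]],[[-8.4,30.3,-3.5],[-0.18,0.57,0.31]],[[-8.2,30.4,-3.5],[-0.18,0.57,0.31]],[[-8.0,30.4,-3.5],[-0.18,0.57,0.31]],[[-7.8,30.5,-3.5],[-0.18,0.57,0.31]],[[-7.6,30.5,-3.5],[-0.18,0.57,0.31]]]
```

Call:
{"api": "step_arm", "payload": {"targets": [[[-14,30,-5],[-0.2,0.6,0.3]],[[-14,30,-5],[-0.2,0.6,0.3]],[[-13,30,-5],[-0.2,0.6,0.3]],[[-11,30,-5],[-0.2,0.6,0.3]],[[-9,30,-4],[-0.2,0.6,0.3]],[[-7,30,-3],[-0.2,0.6,0.3]],[[-5,30,-2],[-0.2,0.6,0.3]],[[-4,30,-2],[-0.2,0.6,0.3]],[[-4,25,-2],[-0.2,0.6,0.3]],[[-4,15,-2],[-0.2,0.6,0.3]]]}}

```text
time_s: 24.0
ee_pos: [0.4732, -0.253, 0.296]
ee_rot: [0.975, 0.045, 0.218, -0.01]
ft_force: [-0.0, 0.4, -5.0]
grip_width: 0.0449
```

Run:
```python
from h import *
o=readout.get_obs(); print(o['joint_pos'].round(2),o['ee_pos'].round(4),o['ft_force'].round(1),o['grip_width'])
p,R=ins(-.04); straight(p,R,6)
```

```text
[-0.77  0.19  1.91  0.47  0.8   0.42] [ 0.4732 -0.253   0.296 ] [-0.   0.4 -5. ] 0.044867280285557726
[[[3.9,1.4,-0.9],[0.05,0.11,-0.11]],[[3.9,1.4,-0.9],[0.05,0.11,-0.11]],[[3.9,1.4,-0.9],[0.05,0.11,-0.11]],[[3.9,1.4,-0.9],[0.05,0.11,-0.11]],[[3.9,1.4,-0.8],[0.05,0.11,-0.11]],[[3.9,1.4,-0.8],[0.05,0.11,-0.11]]]
```

Call:
{"api": "step_arm", "payload": {"targets": [[[3.9,1.4,-0.9],[0,0.1,-0.1]],[[3.9,1.4,-0.9],[0.1,0.1,-0.1]],[[3.9,1.4,-0.9],[0,0.1,-0.1]],[[3.9,1.4,-0.9],[0.1,0.1,-0.1]],[[3.9,1.4,-0.9],[0,0.1,-0.1]],[[2.9,1.4,-0.9],[0.1,0.1,-0.1]],[[0,0,0],[0,0,0]],[[0,0,0],[0,0,0]],[[0,0,0],[0,0,0]],[[0,0,0],[0,0,0]]]}}

```text
time_s: 25.0
ee_pos: [0.4909, -0.2587, 0.308]
ee_rot: [0.974, 0.05, 0.22, -0.013]
ft_force: [0.4, -1.0, -4.9]
grip_width: 0.0446
```

Run:
```python
from h import *
o=readout.get_obs(); print(o['ee_pos'].round(4),o['ft_force'].round(1))
c=snap('wrist','wrist17')
p,R=ins(-.04); plan(p,R,1); p,R=ins(0); straight(p,R,9)
```

```text
[ 0.4909 -0.2587  0.308 ] [ 0.4 -1.  -4.9]
rows 1 d_mm [2.74, 0.91, -1.57] w_deg [-0.137, 0.3, -0.142]
[[[1.3,0.1,4.2],[-0.02,0.03,-0.02]],[[1.3,0.1,4.2],[-0.02,0.03,-0.02]],[[1.3,0.1,4.2],[-0.02,0.03,-0.02]],[[1.3,0.1,4.2],[-0.02,0.03,-0.02]],[[1.3,0.1,4.2],[-0.02,0.03,-0.02]],[[1.3,0.1,4.2],[-0.02,0.03,-0.02]],[[1.3,0.1,4.2],[-0.02,0.03,-0.02]],[[1.2,0.1,4.2],[-0.02,0.03,-0.02]],[[1.2,0.1,4.2],[-0.02,0.03,-0.02]]]
```

View pics/wrist17.png

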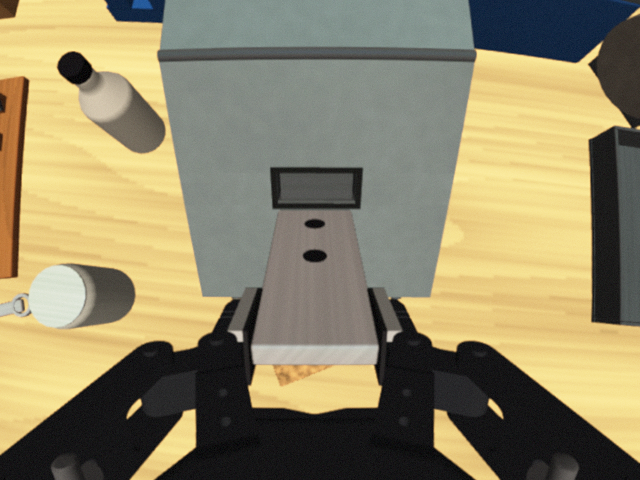

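Call:
{"api": "step_arm", "payload": {"targets": [[[1.2,0.1,4.2],[0,0,0]],[[1.2,0.1,4.2],[0,0,0]],[[1.2,0.1,4.2],[0,0.1,0]],[[1.2,0.1,4.2],[0,0.1,-0.1]],[[1.2,0.1,4.2],[0,0.1,-0.1]],[[1.2,0.1,4.2],[0,0,0]],[[1.2,0.1,4.2],[0,0,0]],[[1.1,0.1,4.2],[0,0,0]],[[1.1,0.1,4.2],[0,0,0]],[[0,0,0],[0,0,0]]]}}

```text
time_s: 26.05
ee_pos: [0.5191, -0.2566, 0.2751]
ee_rot: [0.973, 0.052, 0.223, -0.013]
ft_force: [-0.7, 0.5, -4.5]
grip_width: 0.0448
```

Run:
```python
from h import *
o=readout.get_obs(); print(o['ee_pos'].round(4),o['ft_force'].round(1))
c=snap('wrist','wrist18')
p,R=ins(0); plan(p,R,1); p,R=ins(.038); straight(p,R,9)
```

```text
[ 0.5191 -0.2566  0.2751] [-0.7  0.5 -4.5]
rows 1 d_mm [0.06, 0.03, -4.18] w_deg [-0.168, 0.011, 0.044]
[[[0.9,0.0,3.7],[-0.02,0.0,0.0]],[[0.9,0.0,3.7],[-0.02,0.0,0.0]],[[0.9,0.0,3.7],[-0.02,0.0,0.0]],[[0.9,0.0,3.7],[-0.02,0.0,0.0]],[[0.9,0.0,3.7],[-0.02,0.0,0.0]],[[0.9,0.0,3.7],[-0.02,0.0,0.0]],[[0.9,0.0,3.7],[-0.02,0.0,0.0]],[[0.9,0.0,3.7],[-0.02,0.0,0.0]],[[0.9,0.0,3.7],[-0.02,0.0,0.0]]]
```

View pics/wrist18.png

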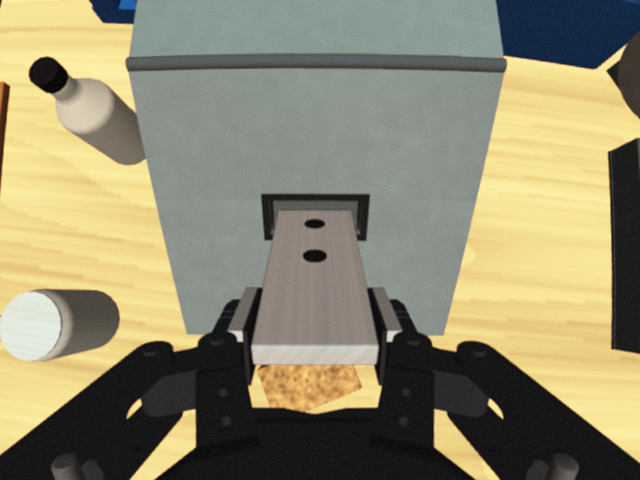

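The plate's end is centred in the mouth: the foot spans x 278–351 and the frame 262–370. I'll push it in.

Call:
{"api": "step_arm", "payload": {"targets": [[[0.8,0,4],[0,0,0]],[[0.8,0,4],[0,0,0]],[[0.8,0,4],[0,0,0]],[[0.8,0,4],[0,0,0]],[[0.8,0,4],[0,0,0]],[[0.8,0,4],[0,0,0]],[[0.8,0,4],[0,0,0]],[[0.8,0,4],[0,0,0]],[[0.8,0,4],[0,0,0]],[[0,0,0],[0,0,0]]]}}

```text
time_s: 27.1
ee_pos: [0.5428, -0.2541, 0.2434]
ee_rot: [0.973, 0.052, 0.223, -0.013]
ft_force: [-0.7, -0.5, -5.8]
grip_width: 0.0442
```

Run:
```python
from h import *
o=readout.get_obs(); print(o['ee_pos'].round(4),o['ft_force'].round(1),o['grip_width'])
p,R=ins(.078); straight(p,R,9)
```

```text
[ 0.5428 -0.2541  0.2434] [-0.7 -0.5 -5.8] 0.044231018941724785
[[[1.0,0.0,3.7],[-0.02,0.0,0.0]],[[1.0,0.0,3.7],[-0.02,0.0,0.0]],[[1.0,0.0,3.7],[-0.02,0.0,0.0]],[[1.0,0.0,3.7],[-0.02,0.0,0.0]],[[1.0,0.0,3.7],[-0.02,0.0,0.0]],[[1.0,0.0,3.7],[-0.02,0.0,0.0]],[[1.0,0.0,3.7],[-0.02,0.0,0.0]],[[1.0,0.0,3.7],[-0.02,0.0,0.0]],[[1.0,0.0,3.7],[-0.02,0.0,0.0]]]
```

Call:
{"api": "step_arm", "payload": {"targets": [[[1,0,4],[0,0,0]],[[1,0,4],[0,0,0]],[[1,0,4],[0,0,0]],[[1,0,4],[0,0,0]],[[1,0,4],[0,0,0]],[[1,0,4],[0,0,0]],[[1,0,4],[0,0,0]],[[0.7,0,3],[0,0,0]],[[0,0,0],[0,0,0]],[[0,0,0],[0,0,0]]]}}

```text
time_s: 28.1
ee_pos: [0.5651, -0.2517, 0.2165]
ee_rot: [0.973, 0.052, 0.223, -0.013]
ft_force: [-1.4, -0.3, -5.1]
grip_width: 0.0445
```

Run:
```python
from h import *
o=readout.get_obs(); print(o['ee_pos'].round(4),o['ft_force'].round(1),o['grip_width'])
c=snap('wrist','wrist19')
p,R=ins(.078); plan(p,R,1)
```

```text
[ 0.5651 -0.2517  0.2165] [-1.4 -0.3 -5.1] 0.044495151569361374
rows 1 d_mm [0.4, 0.13, -1.07] w_deg [-0.164, 0.024, 0.038]
```

View pics/wrist19.png

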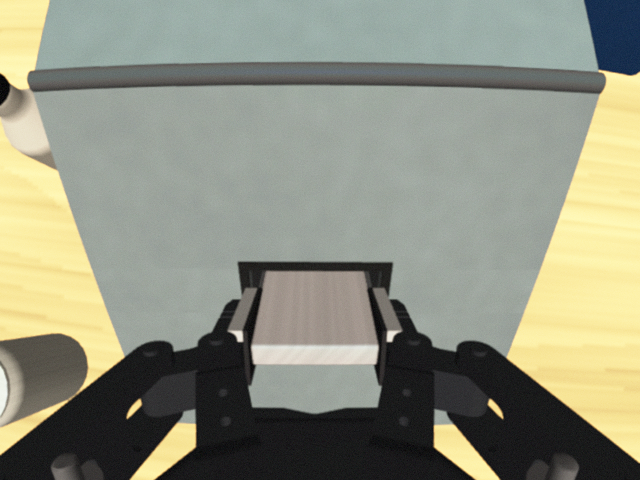

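It's about 79 mm in, the same as the first plate when I released it. I'll let go.

Call:
{"api": "step_arm", "payload": {"targets": [[[0,0,0],[0,0,0]],[[0,0,0],[0,0,0]],[[0,0,0],[0,0,0]],[[0,0,0],[0,0,0]],[[0,0,0],[0,0,0]],[[0,0,0],[0,0,0]],[[0,0,0],[0,0,0]],[[0,0,0],[0,0,0]],[[0,0,0],[0,0,0]],[[0,0,0],[0,0,0]]], "gripper": 0}}

```text
time_s: 29.15
ee_pos: [0.5664, -0.2528, 0.2198]
ee_rot: [0.973, 0.051, 0.226, -0.011]
ft_force: [-0.4, 0.3, 0.5]
grip_width: 0.0857
```

Call:
{"api": "step_arm", "payload": {"targets": [[[0,0,-10],[0,0,0]],[[0,0,-25],[0,0,0]],[[0,0,-30],[0,0,0]],[[0,0,-30],[0,0,0]],[[0,0,-20],[0,0,0]],[[0,0,0],[0,0,0]],[[0,0,0],[0,0,0]],[[0,0,0],[0,0,0]],[[0,0,0],[0,0,0]],[[0,0,0],[0,0,0]]]}}

```text
time_s: 30.15
ee_pos: [0.5128, -0.2575, 0.3268]
ee_rot: [0.973, 0.051, 0.224, -0.011]
ft_force: [0.3, 0.4, 0.3]
grip_width: 0.0856
```

Run:
```python
from h import *
o=readout.get_obs(); print(o['ee_pos'].round(4),o['ft_force'].round(1),o['grip_width'])
c=snap('wrist','wrist20');snap('top','top20');snap('scene','scene20')
```

```text
[ 0.5128 -0.2575  0.3268] [0.3 0.4 0.3] 0.08564991240385937
```

View pics/wrist20.png

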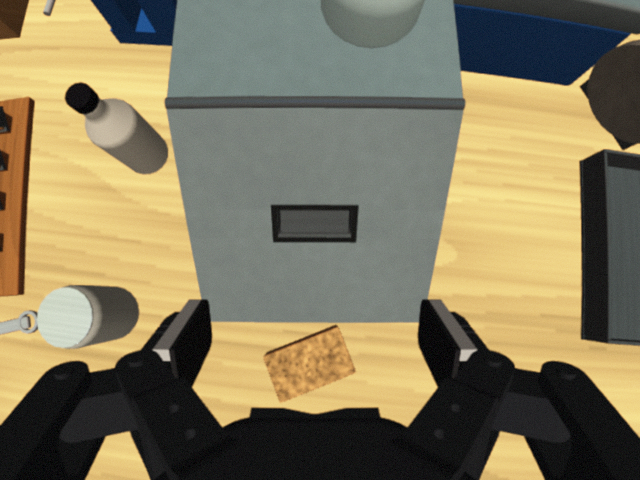

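View pics/scene20.png

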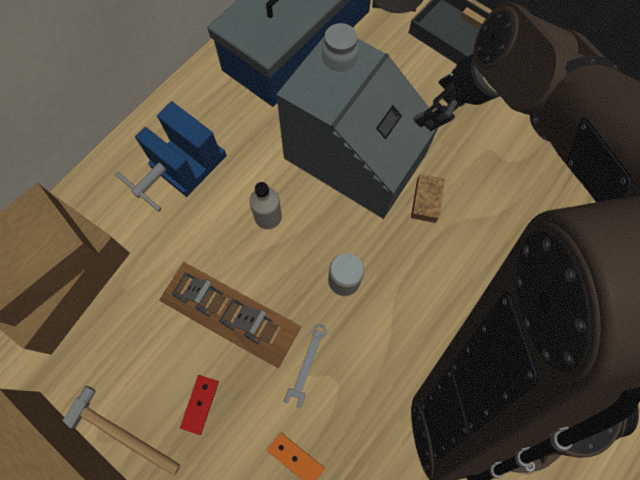

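View pics/top20.png

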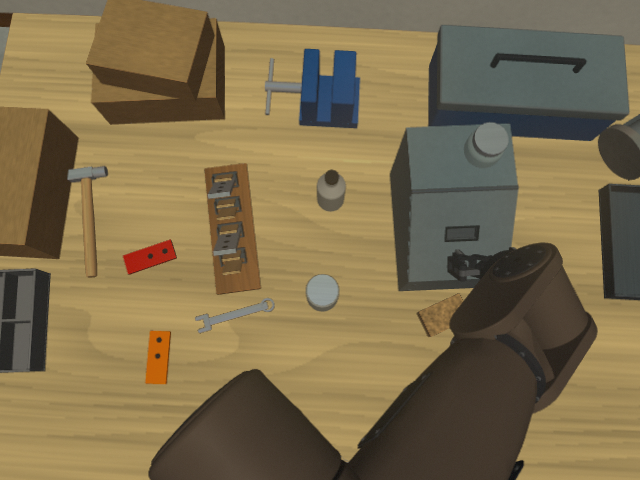

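The flap is shut with both plates inside (wrist view, mouth at (315,223)). The long plates still stand in the rack (top view, (220,190) and (228,243)). The can, bottle, jar, block and wrench are where they started.

Run:
```python
from h import *
print(order.finish_job())
```

```text
the job is handed in; nothing more can be done
None
```

Both short plates went into the chest. I drew each one out of the rack, pushed the flap open with the plate's own foot end, and let go about 78 mm in, after which it slid the rest of the way. I handed the job in at about 30 s of robot time.

**Last checks:**
- **Chest:** the mouth is empty and the flap is shut. I can't see inside, so "fully inside" is inferred from that and from the wrist force, which dropped to about zero when I let go each time.
- **Rack and bench:** both long plates still stand in the rack. The can, bottle, jar, sanding block, wrench and the red and orange look-alikes look the same as in the first pictures.
- **Force:** the wrist force read after each move stayed under about 6 N.
- **Gripper:** it ended open, about 11 cm back from the mouth and touching nothing.

**What disagreed or didn't go to plan:**
- **Plate positions:** the cameras put the plate tops about 17 mm further along the rack's +x than the listed pocket positions gave, so I used the measured positions.
- **Grip angle:** on the first grasp, wrist joint 5 reached its lower limit. I gripped both plates with the tool tilted 12 degrees from the plate instead of in line with it.
- **Second grasp:** I went about 5 mm too deep and backed off before closing the fingers.

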